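Hold the reading glass over the memory stick

TASK

I want to look closely at the memory stick lying on the notebook: draw the magnifying glass out of its sloping holder by the handle and hold it level, the glass centred over the stick and about 10 cm above the notebook. Finish still holding it there in the gripper, steady and touching nothing else; leave the notebook, the stick and the small things about them where they are.

Things in the scene. Friction and masses are not known exactly. Their poses are not given: they have to be found in the camera images.
- magnifier: Brass-rimmed hand magnifier, dark handle, 92 x 191 x 14 mm, about 0.11 kg. y runs along the handle towards the glass, z is normal to the glass. Origin: mid-length, on one flat side (y from -96 at the butt to +96, z 0 to 14). Handle, up to 14 mm thick: y = -96 to 4, about x = 0, z = 7; round rim: centre y = 50, outer radius 46, 10 mm thick. Stands loosely in the socket, glass uppermost.
- glass (a point): Centre of the glass of the magnifier (own position y = 50, z = 7 mm); axes as the magnifier's, so its z is vertical when the glass is level (either side may be up).
- grip (a point): Point on the axis of the bare handle between socket and rim (y = -22, z = 7 mm in the magnifier), 72 mm from the glass centre, 26 mm from the rim, 28 mm above the socket mouth; axes as the magnifier's. Grasp across its x with the tool pointing along its -z, leaning about 45 degrees (at the start +z looks up and back); draw out along +y.
- stand: Holder fixed to the desk: dark wooden base 130 x 90 x 16 mm with a sloping square brass socket (inside 18 wide x 15 mm, walls 4 mm, 46 mm deep). Origin under the centre of the base; x points the way in which the socket leans upwards, z up.
- socket_mouth (a point): Centre of the socket's open upper end, 65 mm above the desk; axes as the holder's. The handle slopes up through it at about 50 degrees from the level, its last 45 mm inside: drawn 50 mm along its own y it is free.
- notebook: Black notebook lying flat, 210 (x) x 153 (y) x 16 mm; origin under its centre. Loose.
- memory_stick: Small memory stick with a metal plug, 18 x 54 (y) x 8 mm, lying loose on the notebook, so about 16 to 24 mm above the desk; origin under its centre.
- mouse: Bystander: black computer mouse, 108 (x) x 61 x 33 mm, in the middle between holder and notebook; origin under its centre.
- eraser: Bystander: sleeved eraser 20 x 46 (y) x 13 mm, on the desk between holder and notebook, nearest the robot; origin under its centre.
- wifi_hub: Bystander: small white rounded network hub, 85 x 125 (y) x 31 mm, behind the mouse; origin under its centre.
Mind the look-alikes: they are no part of the job. There is more than one size of the magnifier; the job needs the largest. Leave any black look-alike of the memory_stick alone.

How it is judged (in metres and radians):
On the way:
1. the magnifier is held in the gripper, drawn right out of the holder and no longer touching it (contact force between the fingers and magnifier above 0.5 N and distance of glass from where it was at the start of the episode above 0.045 m and contact force between magnifier and stand below 0.02 N and distance between grip and socket_mouth above 0.07 m), for 0.1 s.
At the end, for the whole second after the job is handed in: Gripper holds the magnifier, which touches neither holder, notebook nor stick; glass level within 12 degrees, its centre within 25 mm (from above) of the stick's centre and 75 to 165 mm above the desk, at rest; notebook and stick within 15 mm of where they lay (contact force between the fingers and magnifier above 0.5 N and contact force between magnifier and stand below 0.02 N and contact force between magnifier and notebook below 0.02 N and contact force between magnifier and memory_stick below 0.02 N and (angle between glass's own z axis and vertical below 0.21 rad or angle between glass's own z axis and vertical above 2.93 rad) and horizontal distance between glass and memory_stick below 0.025 m and height (world z) of glass between 0.075 and 0.165 m and linear speed of magnifier below 0.02 m/s and angular speed of magnifier below 0.15 rad/s and distance of each of memory_stick, notebook from where it was at the start of the episode below 0.015 m); the arm keeps its last pose, push and grip.
It fails at once if the notebook is shifted by more than 20 mm (distance of notebook from where it was at the start of the episode above 0.02 m).
It fails at once if the memory stick is shifted by more than 20 mm (distance of memory_stick from where it was at the start of the episode above 0.02 m).
It fails at once if the mouse is shifted by more than 30 mm (distance of mouse from where it was at the start of the episode above 0.03 m).
It fails at once if the eraser is shifted by more than 30 mm (distance of eraser from where it was at the start of the episode above 0.03 m).
It fails at once if the network hub is shifted by more than 30 mm (distance of wifi_hub from where it was at the start of the episode above 0.03 m).
It also fails if it takes over 45 s, if anything falls off the work surface, if the arm or the gripper's body presses on something with over 40 N, if the wrist force passes 120 N, or if a joint passes its speed limit or range.

ROBOT

A 7-joint arm with a two-finger parallel gripper is mounted at the origin on the work surface; the furniture and walls round the work are solid. World frame = base frame: x ahead of the robot, y to its left, z up, the work surface at z = 0. Lengths are in mm, angles in rad, forces in N, time in s.
With the tool pointing down it reaches from about 400 to 875 mm from the base axis. Payload 4.4 kg.
Tool frame: the origin (TCP) lies between the finger pads, 19 mm behind the fingertips; this is the grasp point; z points along the fingers, y is the line along which they close (so a half turn about z gives the same grasp; the last joint's range is limited). The gripper opens to 85 mm and grips with 20 to 120 N. Pads are 22 mm wide; open, the fingers measure 114 mm over their backs; the gripper's body (76 mm by 85 mm) begins 54 mm behind the grasp point. The pads swing forward as they close: fully open they stand 13 mm farther back than shut.
Start: joints at [-1.323, 0.628, 0.038, 1.517, -0.027, 0.996, -0.02], TCP at [200.616, 618.281, 250.013] pointing down, gripper open.
Joint ranges: [-3.06, 3.06], [-0.37, 2.12], [-1.25, 1.32], [0.18, 2.47], [-1.1, 4.24], [0.23, 1.98], [-2.94, 2.94]. Speed limits (rad/s): [2.57, 2.57, 3.14, 3.14, 3.14, 3.14, 3.14].

INTERFACE

Orientations are given as [roll, pitch, yaw] about the fixed x, y, z axes, in that order (R = Rz(yaw) Ry(pitch) Rx(roll)).
In Python, from cell import ctrl, get_image, get_calibration gives the robot as it stands.
- The arm moves only by the shell command python3 -m creep 'ROWS'. ROWS is JSON, a list of rows, each an object of numbers: "dx", "dy", "dz": the shift along the world's x, y, z normalised to -1 to 1, where 1 is 0.4 m; "rx", "ry", "rz": the turn, a rotation vector about the world's x, y, z normalised to -1 to 1, where 1 is 2 pi rad; "grip": the closure, from -1 (fully open) to 1 (shut). A call has exactly 5 rows; each row is the pose to reach, as a shift and turn from the pose commanded when the call began, turning the shorter way round; what a row does not reach only later rows make up. A row lasts 1/8 s, in which the tool goes at most 62.5 mm and 10.7 degrees, less where a joint would pass 70% of its speed; a pose out of reach is approached as far as the arm can. A call with a number of a shift or a turn outside -1 to 1 is refused whole. A call with a gripper value outside its range is refused whole. The fingers move at their own pace and stop on an object; the grip force is fixed at half the most. Time passes only in rows, so rows that repeat a pose let the fingers close, or fill a call up. It gives the time, the measured TCP pose, the force, the opening and the grip force at its end, in the units of the state.
- ctrl.read_state(): the state, without advancing time (a new reading comes with each control period).
- get_image(name): name is "scene" or "top" or "wrist"; returns the picture (384x512x3 uint8, red, green, blue); there is no depth.
- get_calibration(name): a dict with "mtx" (3x3 intrinsics, pixels), "world_from_camera" (4x4, takes a point from camera to world coordinates). Camera axes: x right, y down, z forward; pixel columns grow to the right and rows downward; lengths in mm; the calibration is good to about 2 mm. A picture is of the moment at which its call begins: read the wrist's pose just before it. get_calibration takes no time and is no camera call; for the wrist camera it gives the pose at the moment of the call.
- ctrl.finish_job(): hands the job in; it is judged then, once.
The state is a dict: "clock": time; "qpos": joint angles; "qd": joint speeds; "tau": joint torques, N m; "eef_pos": TCP position; "tool_rot": TCP orientation; "force": force on the tool from outside, world axes, zero at the start; "torque": the same for the moment, N m; "width": finger opening in mm; "gripper_force": force on a finger pad.
Only numpy, scipy, OpenCV 4.12 (cv2) and the standard library are available. Lean on these libraries where they do the work, as an engineer would, in place of code of your own. Each camera call takes 0.05 s, during which the arm holds its last target. There are 200 camera calls.

## Working session

There is one attempt and no reset: what is moved stays moved. The work goes in short steps, Python scripts to look and compute and a shell command to move; the robot and the scene stay as the last step left them, time stands still between calls to the robot, and variables do not carry over. Pictures are saved under pics/ and viewed, at most 10 in all, crops included, and the job is handed in when it is done.

```bash
ls; mkdir -p pics; python3 - <<'E'
from cell import ctrl,get_image,get_calibration
import cv2,numpy as np
for n in("scene","top","wrist"):
    c=get_calibration(n);im=get_image(n);np.save(f'pics/{n}0.npy',im)
    cv2.imwrite(f'pics/{n}0.png',im[:,:,::-1]);print(n,np.round(c["mtx"],1).tolist(),np.round(c["world_from_camera"],3).tolist())
a=[cv2.imread(f'pics/{n}0.png') for n in("scene","top")]
cv2.imwrite('pics/a.png',np.hstack([cv2.resize(x,(400,300)) for x in a]))
s=ctrl.read_state();print({k:np.round(v,3).tolist() for k,v in s.items()})
E
```

```text
pics
scene [[412.3, 0.0, 250.4], [0.0, 412.3, 192.8], [0.0, 0.0, 1.0]] [[-0.727, -0.308, 0.614, -302.401], [-0.687, 0.325, -0.65, 969.921], [0.001, -0.894, -0.447, 708.107], [0.0, 0.0, 0.0, 1.0]]
top [[397.9, 0.0, 256.3], [0.0, 397.9, 196.6], [0.0, 0.0, 1.0]] [[0.012, -0.997, 0.078, 439.317], [-1.0, -0.011, 0.013, 53.916], [-0.012, -0.078, -0.997, 1182.847], [0.0, 0.0, 0.0, 1.0]]
wrist [[285.5, 0.0, 251.9], [0.0, 285.5, 186.5], [0.0, 0.0, 1.0]] [[0.309, 0.914, 0.263, 134.544], [0.951, -0.297, -0.086, 639.396], [-0.0, 0.277, -0.961, 372.138], [0.0, 0.0, 0.0, 1.0]]
{'clock': 0.15, 'qpos': [-1.323, 0.629, 0.038, 1.518, -0.027, 0.996, -0.02], 'qd': [0.0, -0.003, 0.004, -0.002, -0.001, -0.001, -0.001], 'tau': [0.002, -56.38, 1.228, -19.366, 0.011, 0.007, 0.0], 'eef_pos': [200.491, 617.848, 249.305], 'tool_rot': [-3.14, 0.0, 2.828], 'force': [0.295, 0.105, -0.152], 'torque': [-0.044, 0.03, 0.044], 'gripper_force': 0.0, 'width': 85.198}
```

View pics/scene0.png

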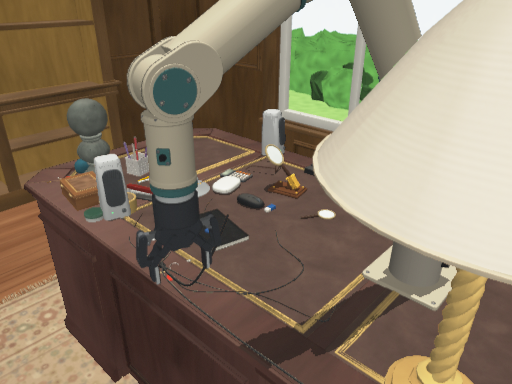

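View pics/top0.png

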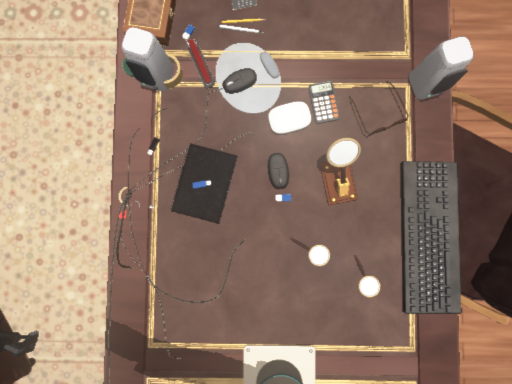

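```bash
python3 - <<'E'
import cv2,numpy as np
t=cv2.imread('pics/top0.png');s=cv2.imread('pics/scene0.png')
a=cv2.resize(t[130:210,170:370],(800,320),interpolation=cv2.INTER_CUBIC)
b=cv2.resize(s[140:210,200:350],(600,280),interpolation=cv2.INTER_CUBIC)
o=np.zeros((600,800,3),np.uint8);o[:320]=a;o[320:,:600]=b
cv2.imwrite('pics/crop1.png',o)
E
```

```text
(no output)
```

View pics/crop1.png

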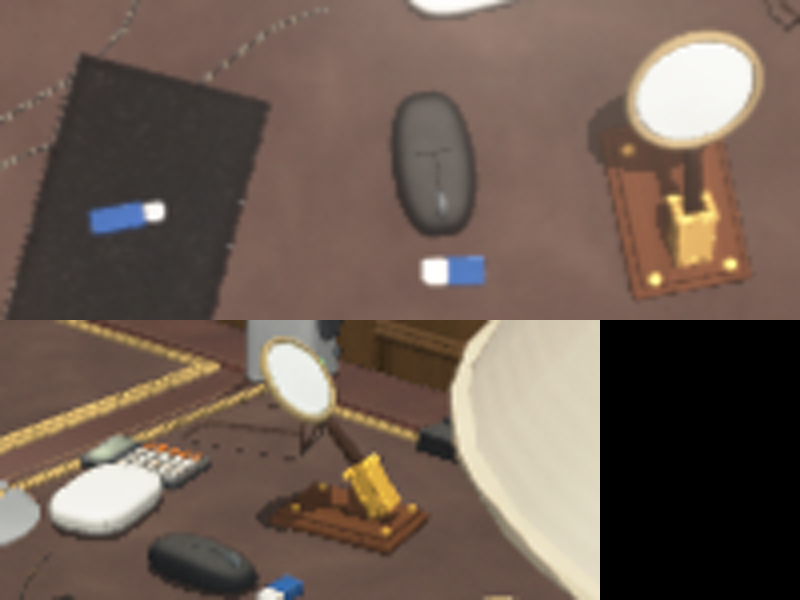

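```bash
cat > h.py <<'E'
import cv2,numpy as np
from cell import get_calibration
def ray(c,p):
    K,T=np.array(c["mtx"]),np.array(c["world_from_camera"])
    d=T[:3,:3]@np.linalg.solve(K,[p[0],p[1],1]);return T[:3,3],d/np.linalg.norm(d)
def plane(c,p,z):
    o,d=ray(c,p);return o+d*(z-o[2])/d[2]
def tri(obs):
    A=np.zeros((3,3));b=np.zeros(3)
    for c,p in obs:
        o,d=ray(c,p);M=np.eye(3)-np.outer(d,d);A+=M;b+=M@o
    X=np.linalg.solve(A,b);res=[np.linalg.norm((np.eye(3)-np.outer(d,d))@(X-o)) for o,d in[ray(c,p) for c,p in obs]]
    return X,np.round(res,1)
def proj(c,X):
    T=np.linalg.inv(np.array(c["world_from_camera"]));q=np.array(c["mtx"])@(T[:3,:3]@X+T[:3,3]);return q[:2]/q[2]
def blob(m,near):
    cs,_=cv2.findContours(m.astype(np.uint8),cv2.RETR_EXTERNAL,cv2.CHAIN_APPROX_NONE)
    return max((c for c in cs if cv2.pointPolygonTest(c,near,True)>-5),key=cv2.contourArea)
E
python3 - <<'E'
from h import *
T,S=get_calibration("top"),get_calibration("scene")
t,s=np.load('pics/top0.npy').astype(int),np.load('pics/scene0.npy').astype(int)
wh=lambda im:im.min(2)>200
e=[cv2.fitEllipse(blob(wh(im),p)) for im,p in((t,(343,152)),(s,(275,155)))]
print(e);G,r=tri([(T,e[0][0]),(S,e[1][0])]);print("glass",G,r)
br=lambda im:(im[...,0]>150)&(im[...,0]-im[...,2]>70)
for im,b,c in((t,(330,175,360,200),T),(s,(283,172,305,195),S)):
    m=np.zeros(im.shape[:2],bool);m[b[1]:b[3],b[0]:b[2]]=True;m&=br(im)
    k=blob(m,((b[0]+b[2])/2,(b[1]+b[3])/2)) if 1 else 0
    print("socket box",cv2.minAreaRect(k),cv2.boxPoints(cv2.minAreaRect(k)).round(1).tolist())
M,r=tri([(T,(342.8,180.3)),(S,(289.5,178.3))]);print("mouth",M,r)
d=G-M;print("dist",np.linalg.norm(d),"elev",np.degrees(np.arcsin(d[2]/np.linalg.norm(d))),"yaw",np.degrees(np.arctan2(d[1],d[0])))
bl=lambda im:((im[...,2]-im[...,0]>50)|wh(im))
k=blob(bl(t),(202,184));R=cv2.minAreaRect(k);print(R);P=plane(T,R[0],24);print("stick",P)
bp=cv2.boxPoints(R);W=[plane(T,p,24) for p in bp];print([np.linalg.norm(W[i]-W[i-1]).round(1) for i in range(4)])
# height check of stick in scene / stand base corners
print("stick in scene px",proj(S,P))
for p in((322.5,171.5),(330,204),(357,199.5),(351,167)):print("base corner",plane(T,p,16))
for n,p,z in(("mouse",(278.5,171),20),("eraser",(283.5,197.7),13),("hub",(290,118),31)):print(n,plane(T,p,z))
for p in((190,144),(237,156),(218,222),(173,211)):print("nb",plane(T,p,16))
E
```

```text
[((343.19879150390625, 152.19932556152344), (21.26824951171875, 29.431182861328125), 64.08097076416016), ((274.22979736328125, 154.00070190429688), (10.590774536132812, 18.716236114501953), 142.68972778320312)]
glass [ 641.54482648 -161.95536652  137.47527246] [0.2 0.2]
socket box ((344.9798583984375, 186.88589477539062), (23.055517196655273, 14.945537567138672), 79.99201965332031) [[335.6000061035156, 176.8000030517578], [350.29998779296875, 174.1999969482422], [354.29998779296875, 196.89999389648438], [339.6000061035156, 199.5]]
socket box ((292.73846435546875, 181.29229736328125), (14.139958381652832, 9.426639556884766), 60.2551155090332) [[285.1000061035156, 177.5], [293.29998779296875, 172.8000030517578], [300.29998779296875, 185.10000610351562], [292.20001220703125, 189.8000030517578]]
mouth [ 576.69681337 -178.72209371   50.56602061] [0.8 0.8]
dist 109.72513841812682 elev 52.37874741384902 yaw 14.496596817355218
((201.5, 184.0), (6.0, 17.0), 90.0)
stick [565.03643184 229.83978473  24.        ]
[np.float64(17.7), np.float64(50.0), np.float64(17.7), np.float64(49.9)]
stick in scene px [211.99847094 225.41950975]
base corner [ 606.97864098 -125.70090441   16.        ]
base corner [ 511.17766287 -147.59300122   16.        ]
base corner [ 525.32023131 -226.60019546   16.        ]
base corner [ 621.27120901 -209.64488415   16.        ]
mouse [606.49226129   4.23056311  20.        ]
eraser [528.34939776 -11.43344834  13.        ]
hub [762.71973118 -27.89045717  31.        ]
nb [685.29954171 268.14538748  16.        ]
nb [650.61070384 127.48574549  16.        ]
nb [454.48976998 180.0215549   16.        ]
nb [485.14265468 313.14620358  16.        ]
```

Candidates seen in the top picture. Magnifiers are at (343,152) in the holder, and at (319,255) and (369,287) lying small on the desk: I take (343,152), the largest, which stands in the socket. Memory sticks are at (202,184), blue on the notebook, and (153,145), black; the blue/white thing at (284,198) is the eraser. I take (202,184). The crop confirms both choices. The glass is at about (641,-162,137) and leans 50° with yaw of about 13°. Next I move towards it and look with the wrist camera.

```bash
R='' ; python3 -m creep '[{"dx":0.5,"dy":-0.59,"dz":0.05,"rz":0.085,"grip":-1},{"dx":0.5,"dy":-0.59,"dz":0.05,"rz":0.085,"grip":-1},{"dx":0.5,"dy":-0.59,"dz":0.05,"rz":0.085,"grip":-1},{"dx":0.5,"dy":-0.59,"dz":0.05,"rz":0.085,"grip":-1},{"dx":0.5,"dy":-0.59,"dz":0.05,"rz":0.085,"grip":-1}]'
python3 -m creep '[{"dx":0.17,"dy":-0.72,"grip":-1},{"dx":0.17,"dy":-0.72,"grip":-1},{"dx":0.17,"dy":-0.72,"grip":-1},{"dx":0.17,"dy":-0.72,"grip":-1},{"dx":0.17,"dy":-0.72,"grip":-1}]'
```

```text
$[0]: bad value
$[0]: bad value
```

```bash
python3 -m creep '[{"dx":0.5,"dy":-0.59,"dz":0.05,"rx":0,"ry":0,"rz":0.085,"grip":-1},{"dx":0.5,"dy":-0.59,"dz":0.05,"rx":0,"ry":0,"rz":0.085,"grip":-1},{"dx":0.5,"dy":-0.59,"dz":0.05,"rx":0,"ry":0,"rz":0.085,"grip":-1},{"dx":0.5,"dy":-0.59,"dz":0.05,"rx":0,"ry":0,"rz":0.085,"grip":-1},{"dx":0.5,"dy":-0.59,"dz":0.05,"rx":0,"ry":0,"rz":0.085,"grip":-1}]'
```

```text
clock: 0.78
eef_pos: [401.9, 380.3, 270.1]
tool_rot: [-3.141, 0.0, -2.922]
force: [1.2, 0.1, -0.4]
width: 85.5
gripper_force: 0.0
```

```bash
python3 -m creep '[{"dx":0.17,"dy":-0.72,"dz":0,"rx":0,"ry":0,"rz":0,"grip":-1},{"dx":0.17,"dy":-0.72,"dz":0,"rx":0,"ry":0,"rz":0,"grip":-1},{"dx":0.17,"dy":-0.72,"dz":0,"rx":0,"ry":0,"rz":0,"grip":-1},{"dx":0.17,"dy":-0.72,"dz":0,"rx":0,"ry":0,"rz":0,"grip":-1},{"dx":0.17,"dy":-0.72,"dz":0,"rx":0,"ry":0,"rz":0,"grip":-1}]' && python3 -m creep '[{"dx":0,"dy":-0.7,"dz":-0.1,"rx":0.03,"ry":-0.136,"rz":0,"grip":-1},{"dx":0,"dy":-0.7,"dz":-0.1,"rx":0.03,"ry":-0.136,"rz":0,"grip":-1},{"dx":0,"dy":-0.7,"dz":-0.1,"rx":0.03,"ry":-0.136,"rz":0,"grip":-1},{"dx":0,"dy":-0.7,"dz":-0.1,"rx":0.03,"ry":-0.136,"rz":0,"grip":-1},{"dx":0,"dy":-0.7,"dz":-0.1,"rx":0.03,"ry":-0.136,"rz":0,"grip":-1}]'
python3 - <<'E'
from cell import ctrl,get_image,get_calibration
import cv2,numpy as np,json
c=get_calibration("wrist");im=get_image("wrist");np.save('pics/w1.npy',im)
json.dump({k:np.array(v).tolist() for k,v in c.items()},open('pics/w1.json','w'))
cv2.imwrite('pics/w1.png',im[:,:,::-1]);print(np.round(c["world_from_camera"],2),ctrl.read_state()["qpos"])
E
```

```text
clock: 1.4
eef_pos: [468.8, 91.2, 270.0]
tool_rot: [-3.141, -0.0, -2.924]
force: [0.5, 1.1, 0.4]
width: 85.4
gripper_force: 0.0
clock: 2.02
eef_pos: [473.9, -29.9, 264.0]
tool_rot: [3.065, 0.45, -2.936]
force: [1.1, 0.4, -0.2]
width: 85.9
gripper_force: 0.0
[[-2.4000e-01  7.3000e-01  6.4000e-01  3.6219e+02]
 [ 9.7000e-01  1.3000e-01  2.1000e-01 -6.3330e+01]
 [ 7.0000e-02  6.7000e-01 -7.4000e-01  3.4383e+02]
 [ 0.0000e+00  0.0000e+00  0.0000e+00  1.0000e+00]] [ 0.33329317  0.24661398 -0.18405278  2.30342195 -0.75250174  0.26139687
  2.64069505]
```

View pics/w1.png

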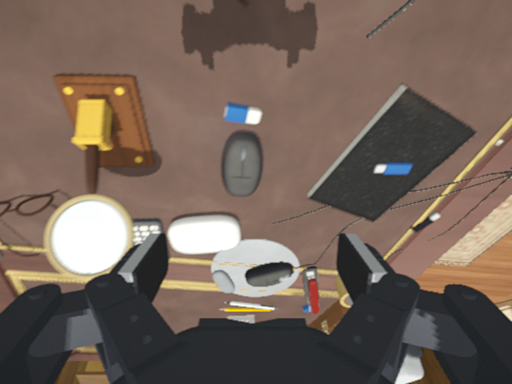

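The wrist picture shows the holder at (105,120) with the large magnifier's glass at (90,235) and the eraser at (242,113). The notebook is at (390,150) with the blue stick at (393,168). Joint 6 sits at its lower limit, so I fit a quick kinematic model to see which lean is reachable.

```bash
cat > kin.py <<'E'
import numpy as np
from scipy.spatial.transform import Rotation as R
from scipy.optimize import least_squares
lo=np.array([-3.06,-.37,-1.25,.18,-1.1,.23,-2.94]);hi=np.array([3.06,2.12,1.32,2.47,4.24,1.98,2.94])
rz=lambda t:R.from_euler('z',t);ry=lambda t:R.from_euler('y',t)
def fk(q,p,s=(-1,-1,-1,-1),c=0):
    d,a,b,L,e,f=p;A=rz(s[0]*q[0])*ry(q[1]);X=np.array([0,0,d])+A.apply([0,0,a])
    A=A*rz(s[1]*q[2]);X=X+A.apply([e,0,0]);A=A*ry(q[3]);X=X+A.apply([-e,0,b])
    A=A*rz(s[2]*q[4])*ry(q[5]);X=X+A.apply([f,0,L]);return X,A*rz(s[3]*q[6]+c)
E
python3 - <<'E'
from kin import *;from cell import ctrl
import itertools
s=ctrl.read_state()
D=[([-1.323,.628,.038,1.517,-.027,.996,-.02],[200.616,618.281,250.013],R.from_euler('xyz',[-3.14159,0,2.828])),
   (s["qpos"],s["eef_pos"],R.from_euler('xyz',s["tool_rot"]))]
print(s["eef_pos"],s["tool_rot"])
for sg in itertools.product((-1,1),repeat=3):
    sg=(-1,)+sg
    f=lambda p:np.r_[np.concatenate([fk(q,p,sg)[0]-X for q,X,_ in D]),.05*(p[4:]),.002*(p[:4]-[340,420,420,300])]
    r=least_squares(f,[340,420,420,300,0,0])
    o=[(fk(q,r.x,sg)[1].inv()*A).as_rotvec() for q,X,A in D]
    print(sg,r.x.round(1),np.abs(r.fun[:6]).max().round(2),np.round(o,3).tolist())
E
```

```text
[473.77224986 -39.49299232 264.4872728 ] [ 3.06780052  0.45287782 -2.95140655]
(-1, -1, -1, -1) [ 794.5  477.8  499.4  620.9 -150.1 -151.3] 21.89 [[0.001, 0.001, 1.571], [0.0, 0.0, 1.571]]
(-1, -1, -1, 1) [ 794.5  477.8  499.4  620.9 -150.1 -151.3] 21.89 [[0.001, 0.001, 1.611], [0.0, 0.0, 2.573]]
(-1, -1, 1, -1) [ 676.4  444.1  450.1  513.7 -110.9 -160. ] 3.98 [[-0.034, 0.037, 1.6], [0.151, -0.516, 2.995]]
(-1, -1, 1, 1) [ 676.4  444.1  450.1  513.7 -110.9 -160. ] 3.98 [[-0.035, 0.037, 1.64], [-0.312, 0.312, -2.212]]
(-1, 1, -1, -1) [-1320.3   740.2   -66.3  -809.4   499.4   405.6] 14.78 [[0.034, -0.037, 1.632], [-0.153, -0.189, 1.274]]
(-1, 1, -1, 1) [-1320.3   740.2   -66.3  -809.4   499.4   405.6] 14.78 [[0.035, -0.037, 1.672], [-0.051, -0.28, 2.27]]
(-1, 1, 1, -1) [-1320.3   346.   -187.9 -1054.9   515.8    93.3] 48.81 [[0.001, 0.001, 1.662], [0.222, -0.759, 2.636]]
(-1, 1, 1, 1) [-1320.3   346.   -187.9 -1054.9   515.8    93.3] 48.81 [[0.001, 0.001, 1.702], [-0.534, 0.534, -2.457]]
```

```bash
cat > log.py <<'E'
from cell import ctrl;import json,numpy as np
s=ctrl.read_state();r=[np.round(s[k],4).tolist() for k in("qpos","eef_pos","tool_rot")]
open('log.txt','a').write(json.dumps(r)+"\n");print(r)
E
python3 log.py
python3 -m creep '[{"dx":0.13,"dy":-0.37,"dz":0,"rx":0,"ry":0,"rz":0,"grip":-1},{"dx":0.13,"dy":-0.37,"dz":0,"rx":0,"ry":0,"rz":0,"grip":-1},{"dx":0.13,"dy":-0.37,"dz":0,"rx":0,"ry":0,"rz":0,"grip":-1},{"dx":0.13,"dy":-0.37,"dz":0,"rx":0,"ry":0,"rz":0,"grip":-1},{"dx":0.13,"dy":-0.37,"dz":0,"rx":0,"ry":0,"rz":0,"grip":-1}]' | head -3; python3 log.py
python3 -m creep '[{"dx":0.03,"dy":0,"dz":-0.05,"rx":0,"ry":0,"rz":0,"grip":-1},{"dx":0.03,"dy":0,"dz":-0.05,"rx":0,"ry":0,"rz":0,"grip":-1},{"dx":0.03,"dy":0,"dz":-0.05,"rx":0,"ry":0,"rz":0,"grip":-1},{"dx":0.03,"dy":0,"dz":-0.05,"rx":0,"ry":0,"rz":0,"grip":-1},{"dx":0.03,"dy":0,"dz":-0.05,"rx":0,"ry":0,"rz":0,"grip":-1}]' | head -3; python3 log.py
```

```text
[[0.3333, 0.2466, -0.1841, 2.3034, -0.7525, 0.2614, 2.6407], [473.7722, -39.493, 264.4873], [3.0678, 0.4529, -2.9514]]
clock: 2.7
eef_pos: [525.6, -179.7, 263.8]
tool_rot: [3.064, 0.449, -2.942]
[[0.5639, 0.3849, -0.1168, 2.0601, -0.67, 0.4778, 2.8174], [525.5776, -179.6567, 263.7768], [3.0636, 0.4486, -2.9423]]
clock: 3.32
eef_pos: [538.1, -180.9, 244.8]
tool_rot: [3.066, 0.45, -2.942]
[[0.5689, 0.4294, -0.1407, 2.056, -0.693, 0.4313, 2.84], [538.0839, -180.8777, 244.7668], [3.0658, 0.4504, -2.9423]]
```

```bash
cat >> kin.py <<'E'
def fk2(q,p):
    d,a,b,L,ex,ey,gx,gy,hx,hy=p;A=rz(-q[0])*ry(q[1]);X=np.array([0,0,d])
    A=A*rz(-q[2]);X=X+A.apply([ex,ey,a]);A=A*ry(q[3]);X=X+A.apply([gx,gy,b])
    A=A*rz(-q[4])*ry(q[5]);X=X+A.apply([hx,hy,0]);A=A*rz(-q[6]+np.pi/2);return X+A.apply([0,0,L]),A
E
python3 - <<'E'
from kin import *;import json
D=[json.loads(l) for l in open('log.txt')]
D.append([[-1.323,.628,.038,1.517,-.027,.996,-.02],[200.616,618.281,250.013],[-3.14159,0,2.828]])
p0=np.array([340,420,420,300,0,0,0,0,0,0.])
f=lambda p:np.r_[np.concatenate([fk2(q,p)[0]-X for q,X,_ in D]),.003*(p-p0)]
r=least_squares(f,p0);print(r.x.round(1),r.fun[:15].round(2))
np.save('p.npy',r.x)
p=r.x;Y=np.radians(13);G=np.array([597,-172,85.])
best={}
for th in(20,26,32,38,44,50):
  for flip in(0,1):
   for h in (0,100):
    t=np.radians(th);z=np.array([np.sin(t)*np.cos(Y),np.sin(t)*np.sin(Y),-np.cos(t)]);y=np.array([-np.sin(Y),np.cos(Y),0])*(1-2*flip)
    T=R.from_matrix(np.c_[np.cross(y,z),y,z]);X=G-h*z
    sols=[]
    for k in range(40):
        rng=np.random.default_rng(k);q0=rng.uniform(lo,hi)
        g=lambda q:np.r_[(fk2(q,p)[0]-X)/100,(fk2(q,p)[1].inv()*T).as_rotvec(),1e-3*(q-(lo+hi)/2)/(hi-lo)]
        s=least_squares(g,q0,bounds=(lo,hi))
        if np.abs(s.fun[:6]).max()<.01:
            m=np.minimum(s.x-lo,hi-s.x).min();sols.append((m,s.x.round(2).tolist()))
    sols.sort(reverse=True);u=[]
    for s in sols:
        if all(np.abs(np.array(s[1])-v[1]).max()>.6 for v in u):u.append(s)
    print(th,flip,h,[(round(m,2),q) for m,q in u[:3]])
E
```

```text
Still running in the background as job /tmp/bash_jobs.1000/32d0a708e9ef (pid 703). You'll get a notice when it ends.
```

```bash
cat /tmp/bash_jobs.1000/32d0a708e9ef/std*
kill -- -$(cat /tmp/bash_jobs.1000/32d0a708e9ef/pid); export OMP_NUM_THREADS=1 OPENBLAS_NUM_THREADS=1; cat > ik.py <<'E'
from kin import *
import sys
p=np.load('p.npy') 
def target(th,Y,flip):
    t,Y=np.radians([th,Y]);z=np.array([np.sin(t)*np.cos(Y),np.sin(t)*np.sin(Y),-np.cos(t)]);y=np.array([-np.sin(Y),np.cos(Y),0])*(1-2*flip)
    return R.from_matrix(np.c_[np.cross(y,z),y,z])
def g(q,X,T):
    x,A=fk2(q,p);return np.r_[(x-X)/100,(A.inv()*T).as_rotvec(),1e-3*(q-(lo+hi)/2)/(hi-lo)]
E
timeout 100 python3 - <<'E'
from kin import *;import json,time
D=[json.loads(l) for l in open('log.txt')]
D.append([[-1.323,.628,.038,1.517,-.027,.996,-.02],[200.616,618.281,250.013],[-3.14159,0,2.828]])
p0=np.array([340,420,420,300,0,0,0,0,0,0.])
f=lambda p:np.r_[np.concatenate([fk2(q,p)[0]-X for q,X,_ in D]),.003*(p-p0)]
t=time.time();r=least_squares(f,p0);print(r.x.round(1),r.fun[:15].round(2),time.time()-t,flush=True);np.save('p.npy',r.x)
from ik import *
for th in(25,38,50):
  for flip in(0,1):
    X=np.array([597,-172,85.]);T=target(th,13,flip)
    for j5 in(-.7,.7,2,3.6):
        s=least_squares(g,[.4,.6,0,1.8,j5,.5,-.3],bounds=(lo,hi),args=(X,T),max_nfev=40)
        if np.abs(s.fun[:6]).max()<.01:print(th,flip,j5,np.minimum(s.x-lo,hi-s.x).min().round(2),s.x.round(2).tolist(),flush=True)
print(time.time()-t)
E
```

```text
[342.2 560.8 388.7 330.3  -0.8 -16.1   7.1 -16.1   2.2   3.8] [ 0.02 -0.03 -0.01 -0.07 -0.02  0.09  0.04  0.06 -0.07 -0.    0.01 -0.
  0.01  0.42 -0.09] 0.07750272750854492
25 0 -0.7 0.02 [0.81, 0.83, -0.7, 2.05, 1.55, 0.25, 0.69]
25 0 0.7 0.04 [0.82, 0.84, -0.72, 2.05, 1.55, 0.27, 0.69]
25 0 2 0.03 [0.81, 0.84, -0.71, 2.05, 1.55, 0.26, 0.69]
25 1 0.7 0.02 [0.81, 0.84, -0.7, 2.05, 1.55, 0.25, -2.45]
25 1 2 0.04 [0.82, 0.84, -0.73, 2.05, 1.55, 0.27, -2.45]
38 0 -0.7 0.17 [1.0, 0.96, -0.88, 2.19, 2.52, 0.4, -0.12]
38 0 0.7 0.11 [0.86, 0.88, -0.65, 2.2, 3.0, 0.34, -0.66]
38 0 2 0.14 [0.96, 0.93, -0.82, 2.19, 2.65, 0.37, -0.27]
38 0 3.6 0.25 [0.54, 0.81, -0.16, 2.2, 3.79, 0.48, -1.55]
38 1 0.7 0.06 [1.11, 1.08, -1.1, 2.19, 2.21, 0.54, -2.88]
38 1 2 0.01 [1.1, 1.06, -1.07, 2.19, 2.24, 0.51, -2.93]
38 1 3.6 0.27 [0.5, 0.81, -0.1, 2.2, 3.84, 0.51, 1.52]
50 0 -0.7 0.19 [1.1, 1.11, -0.93, 2.28, 3.0, 0.59, -0.39]
50 0 0.7 0.19 [1.04, 1.06, -0.82, 2.28, 3.15, 0.59, -0.59]
50 0 2 0.19 [1.04, 1.05, -0.82, 2.28, 3.16, 0.59, -0.6]
50 0 3.6 0.18 [0.73, 0.93, -0.33, 2.29, 3.66, 0.75, -1.24]
50 1 2 0.0 [1.26, 1.32, -1.25, 2.28, 2.53, 0.69, -2.94]
50 1 3.6 0.18 [0.73, 0.93, -0.33, 2.29, 3.66, 0.75, 1.9]
3.7959015369415283
```

```bash
export OMP_NUM_THREADS=1 OPENBLAS_NUM_THREADS=1; timeout 100 python3 - <<'E'
from ik import *
import json
q0=np.array(json.loads(open('log.txt').readlines()[-1])[0])
G=np.array([597,-172,85.])
for th in(45,50):
  T=target(th,13,0);z=T.as_matrix()[:,2]
  for h in(0,60,120,180):
    for j5 in(2.6,3.6):
        s=least_squares(g,[.7,.8,-.3,2.2,j5,.5,-1],bounds=(lo,hi),args=(G-h*z,T),max_nfev=60)
        print(th,h,j5,np.abs(s.fun[:6]).max().round(3),np.minimum(s.x-lo,hi-s.x).min().round(2),s.x.round(2).tolist())
  if th==45:
    T=target(45,13,0);X=np.array([530,-187,215.])
    s=least_squares(g,[.7,.8,-.3,2.2,3.4,.5,-1],bounds=(lo,hi),args=(X,T),max_nfev=60);print("hover",s.x.round(2),np.abs(s.fun[:6]).max());qe=s.x
N=20;x0,A0=fk2(q0,p)
for k in range(0,N+1,1):
    q=q0+(qe-q0)*k/N;x,A=fk2(q,p)
    print(k,q.round(2)[[3,4,5,6]],(x-x0).round(0),"rot",((A*A0.inv()).as_rotvec()/2/np.pi).round(3),"th",np.degrees(np.arccos(-A.as_matrix()[2,2])).round(0))
E
```

```text
45 0 2.6 0.0 0.22 [0.81, 0.9, -0.51, 2.25, 3.44, 0.54, -1.05]
45 0 3.6 0.0 0.21 [0.66, 0.87, -0.29, 2.26, 3.66, 0.63, -1.33]
45 60 2.6 0.0 0.14 [0.89, 0.8, -0.52, 2.33, 3.54, 0.51, -1.14]
45 60 3.6 0.0 0.14 [0.79, 0.77, -0.37, 2.33, 3.7, 0.57, -1.31]
45 120 2.6 0.0 0.08 [0.95, 0.67, -0.48, 2.39, 3.77, 0.49, -1.35]
45 120 3.6 0.0 0.08 [0.86, 0.66, -0.35, 2.39, 3.88, 0.55, -1.47]
45 180 2.6 0.0 0.04 [1.07, 0.55, -0.51, 2.43, 4.03, 0.45, -1.58]
45 180 3.6 0.0 0.04 [0.96, 0.53, -0.35, 2.43, 4.12, 0.52, -1.67]
hover [ 0.89  0.55 -0.42  2.34  4.    0.43 -1.67] 1.3547029055871463e-06
50 0 2.6 0.0 0.18 [0.87, 0.96, -0.54, 2.29, 3.49, 0.66, -1.01]
50 0 3.6 0.0 0.18 [0.7, 0.92, -0.3, 2.29, 3.68, 0.77, -1.27]
50 60 2.6 0.0 0.1 [0.94, 0.87, -0.54, 2.37, 3.58, 0.65, -1.08]
50 60 3.6 0.0 0.1 [0.87, 0.85, -0.43, 2.37, 3.66, 0.69, -1.19]
50 120 2.6 0.0 0.03 [1.01, 0.75, -0.51, 2.44, 3.74, 0.63, -1.22]
50 120 3.6 0.0 0.03 [1.02, 0.76, -0.52, 2.44, 3.73, 0.63, -1.21]
50 180 2.6 0.005 0.0 [1.55, 0.9, -1.25, 2.47, 2.71, 0.37, -0.14]
50 180 3.6 0.007 0.0 [1.53, 0.87, -1.2, 2.47, 2.86, 0.35, -0.29]
0 [ 2.
[... 967 characters left out ...]
.] rot [-0.097 -0.006 -0.044] th 39.0
13 [ 2.24  2.36  0.43 -0.09] [ -46. -214.  -21.] rot [-0.092 -0.02  -0.042] th 41.0
14 [ 2.26  2.59  0.43 -0.32] [ -27. -198.  -17.] rot [-0.085 -0.032 -0.039] th 43.0
15 [ 2.27  2.83  0.43 -0.54] [ -10. -176.  -15.] rot [-0.074 -0.043 -0.035] th 45.0
16 [ 2.28  3.06  0.43 -0.77] [   3. -148.  -14.] rot [-0.062 -0.052 -0.029] th 46.0
17 [ 2.3   3.3   0.43 -0.99] [  10. -115.  -16.] rot [-0.047 -0.057 -0.023] th 46.0
18 [ 2.31  3.53  0.43 -1.22] [ 11. -80. -19.] rot [-0.031 -0.06  -0.017] th 46.0
19 [ 2.33  3.77  0.43 -1.44] [  5. -43. -24.] rot [-0.015 -0.059 -0.01 ] th 46.0
20 [ 2.34  4.    0.43 -1.67] [ -8.  -6. -30.] rot [ 0.002 -0.054 -0.003] th 45.0
```

```bash
cat > plan.py <<'E'
from ik import *
from cell import ctrl
qe=np.array([.89,.55,-.42,2.34,4.0,.43,-1.67])
q0=np.array(ctrl.read_state()["qpos"]);print("q",q0.round(2));x0,A0=fk2(q0,p)
n=max(1,np.ceil(np.abs((qe-q0)[[4,6]]).max()/.235))
for k in range(1,6):
    q=q0+(qe-q0)*min(1,k/n);x,A=fk2(q,p);print(((x-x0)/400).round(3),((A*A0.inv()).as_rotvec()/2/np.pi).round(3),"J",q.round(2))
E
python3 -m creep '[{"dx":-0.08,"dy":-0.035,"dz":-0.05,"rx":-0.006,"ry":0.015,"rz":-0.004,"grip":-1},{"dx":-0.16,"dy":-0.08,"dz":-0.09,"rx":-0.014,"ry":0.029,"rz":-0.008,"grip":-1},{"dx":-0.225,"dy":-0.14,"dz":-0.12,"rx":-0.024,"ry":0.039,"rz":-0.014,"grip":-1},{"dx":-0.28,"dy":-0.21,"dz":-0.14,"rx":-0.035,"ry":0.046,"rz":-0.019,"grip":-1},{"dx":-0.315,"dy":-0.28,"dz":-0.145,"rx":-0.048,"ry":0.05,"rz":-0.025,"grip":-1}]' | head -3; python3 plan.py
```

```text
clock: 3.95
eef_pos: [411.2, -293.9, 186.4]
tool_rot: [-2.958, 0.09, -3.033]
q [ 0.22  0.48  0.39  2.15 -0.26  0.36  2.46]
[-0.058 -0.03  -0.015] [-0.005  0.009 -0.003] J [ 0.26  0.49  0.35  2.16 -0.03  0.37  2.24]
[-0.106 -0.067 -0.023] [-0.012  0.016 -0.006] J [0.29 0.49 0.31 2.17 0.19 0.37 2.02]
[-0.14  -0.11  -0.025] [-0.02   0.02  -0.009] J [0.33 0.5  0.27 2.18 0.41 0.37 1.81]
[-0.161 -0.156 -0.023] [-0.029  0.022 -0.01 ] J [0.36 0.5  0.22 2.19 0.64 0.38 1.59]
[-0.165 -0.203 -0.018] [-0.038  0.021 -0.011] J [0.4  0.5  0.18 2.2  0.86 0.38 1.37]
```

```bash
python3 -m creep '[{"dx":-0.058,"dy":-0.03,"dz":-0.015,"rx":-0.005,"ry":0.009,"rz":-0.003,"grip":-1},{"dx":-0.106,"dy":-0.067,"dz":-0.02,"rx":-0.012,"ry":0.016,"rz":-0.006,"grip":-1},{"dx":-0.14,"dy":-0.11,"dz":-0.02,"rx":-0.02,"ry":0.02,"rz":-0.009,"grip":-1},{"dx":-0.16,"dy":-0.156,"dz":-0.02,"rx":-0.029,"ry":0.022,"rz":-0.01,"grip":-1},{"dx":-0.165,"dy":-0.2,"dz":-0.018,"rx":-0.038,"ry":0.021,"rz":-0.011,"grip":-1}]' | head -3; python3 plan.py
```

```text
clock: 4.58
eef_pos: [346.0, -373.3, 179.3]
tool_rot: [-2.732, -0.059, -3.098]
q [ 0.02  0.62  0.76  2.21 -0.26  0.23  2.5 ]
[-0.041  0.002 -0.021] [ 0.001  0.006 -0.002] J [ 0.06  0.62  0.7   2.22 -0.03  0.24  2.28]
[-0.076 -0.004 -0.035] [ 0.001  0.012 -0.004] J [0.11 0.61 0.63 2.23 0.19 0.25 2.06]
[-0.102 -0.017 -0.044] [-0.001  0.015 -0.005] J [0.16 0.61 0.57 2.23 0.41 0.26 1.84]
[-0.118 -0.036 -0.05 ] [-0.004  0.017 -0.005] J [0.2  0.6  0.51 2.24 0.64 0.27 1.62]
[-0.12  -0.059 -0.054] [-0.009  0.016 -0.004] J [0.25 0.6  0.45 2.25 0.86 0.28 1.4 ]
```

```bash
sed -i 's/^qe=.*/import sys,json;qe=np.array(json.loads(sys.argv[1]))/; s/^n=.*/n=max(1,np.ceil(np.abs(qe-q0).max()\/float(sys.argv[2])))/' plan.py; sed -i 's/print(((x/print(x.round(0),((x/' plan.py; python3 plan.py '[0.3,0.5,0.3,2.0,0.2,0.7,2.0]' .11
```

```text
q [ 0.02  0.62  0.76  2.21 -0.26  0.23  2.5 ]
[ 343. -353.  179.] [ 0.022  0.04  -0.013] [ 0.012  0.002 -0.001] J [ 0.08  0.6   0.67  2.17 -0.17  0.33  2.4 ]
[ 349. -341.  179.] [ 0.037  0.071 -0.012] [ 0.022  0.006 -0.003] J [ 0.13  0.57  0.58  2.13 -0.07  0.42  2.3 ]
[ 353. -333.  186.] [0.046 0.09  0.003] [ 0.028  0.01  -0.005] J [0.19 0.55 0.48 2.09 0.02 0.51 2.2 ]
[ 355. -330.  197.] [0.052 0.096 0.031] [ 0.031  0.014 -0.008] J [0.24 0.52 0.39 2.04 0.11 0.61 2.1 ]
[ 356. -333.  212.] [0.055 0.09  0.07 ] [ 0.031  0.019 -0.011] J [0.3 0.5 0.3 2.  0.2 0.7 2. ]
```

```bash
python3 -m creep '[{"dx":0.022,"dy":0.04,"dz":-0.01,"rx":0.012,"ry":0.002,"rz":-0.001,"grip":-1},{"dx":0.037,"dy":0.07,"dz":-0.01,"rx":0.022,"ry":0.006,"rz":-0.003,"grip":-1},{"dx":0.046,"dy":0.09,"dz":0.003,"rx":0.028,"ry":0.01,"rz":-0.005,"grip":-1},{"dx":0.052,"dy":0.096,"dz":0.03,"rx":0.031,"ry":0.014,"rz":-0.008,"grip":-1},{"dx":0.055,"dy":0.09,"dz":0.07,"rx":0.031,"ry":0.019,"rz":-0.011,"grip":-1}]' | head -3; python3 plan.py '[0.7,0.5,-0.1,2.1,3.7,0.65,1.6]' .18;  python3 plan.py '[0.7,0.5,-0.1,2.1,3.7,0.65,1.6]' .9
```

```text
clock: 5.2
eef_pos: [368.1, -336.7, 207.5]
tool_rot: [-2.932, -0.176, 3.139]
q [ 0.    0.62  0.77  2.   -0.22  0.69  2.44]
[ 331. -355.  217.] [-0.068 -0.052  0.011] [-0.006  0.016  0.015] J [ 0.04  0.61  0.73  2.   -0.05  0.69  2.4 ]
[ 309. -378.  225.] [-0.123 -0.111  0.03 ] [-0.012  0.031  0.03 ] J [0.07 0.61 0.69 2.01 0.13 0.69 2.36]
[ 293. -404.  234.] [-0.163 -0.175  0.055] [-0.019  0.045  0.046] J [0.1  0.6  0.65 2.01 0.31 0.69 2.32]
[ 282. -431.  246.] [-0.189 -0.242  0.084] [-0.026  0.057  0.062] J [0.13 0.59 0.61 2.01 0.49 0.68 2.29]
[ 278. -458.  259.] [-0.199 -0.311  0.115] [-0.034  0.069  0.079] J [0.16 0.59 0.57 2.02 0.67 0.68 2.25]
q [ 0.    0.62  0.77  2.   -0.22  0.69  2.44]
[ 280. -442.  251.] [-0.195 -0.27   0.096] [-0.029  0.062  0.069] J [0.14 0.59 0.6  2.02 0.56 0.68 2.27]
[ 318. -550.  309.] [-0.099 -0.54   0.24 ] [-0.068  0.103  0.149] J [0.28 0.57 0.42 2.04 1.35 0.68 2.1 ]
[ 445. -588.  353.] [ 0.217 -0.636  0.352] [-0.116  0.122  0.235] J [0.42 0.55 0.25 2.06 2.13 0.67 1.93]
[ 582. -520.  374.] [ 0.561 -0.465  0.403] [-0.168  0.122  0.325] J [0.56 0.52 0.07 2.08 2.92 0.66 1.77]
[ 651. -371.  368.] [ 0.732 -0.093  0.389] [-0.22   0.108  0.417] J [ 0.7   0.5  -0.1   2.1   3.7   0.65  1.6 ]
```

```bash
python3 plan.py '[-0.2,0.57,0.5,2.04,1.5,0.68,2.1]' .18
```

```text
q [ 0.    0.62  0.77  2.   -0.22  0.69  2.44]
[ 346. -340.  219.] [-0.029 -0.017  0.016] [-0.007  0.016  0.021] J [-0.02  0.61  0.75  2.   -0.05  0.69  2.4 ]
[ 340. -351.  228.] [-0.044 -0.042  0.04 ] [-0.014  0.03   0.043] J [-0.04  0.61  0.72  2.    0.12  0.69  2.37]
[ 341. -363.  240.] [-0.041 -0.074  0.069] [-0.023  0.043  0.065] J [-0.06  0.6   0.69  2.01  0.29  0.69  2.34]
[ 350. -376.  254.] [-0.02  -0.106  0.103] [-0.033  0.056  0.087] J [-0.08  0.6   0.66  2.01  0.47  0.69  2.3 ]
[ 366. -388.  269.] [ 0.02  -0.137  0.141] [-0.044  0.067  0.11 ] J [-0.1   0.59  0.64  2.02  0.64  0.69  2.27]
```

```bash
python3 -m creep '[{"dx":-0.029,"dy":-0.017,"dz":0.016,"rx":-0.007,"ry":0.016,"rz":0.021,"grip":-1},{"dx":-0.044,"dy":-0.042,"dz":0.04,"rx":-0.014,"ry":0.03,"rz":0.043,"grip":-1},{"dx":-0.04,"dy":-0.074,"dz":0.07,"rx":-0.023,"ry":0.043,"rz":0.065,"grip":-1},{"dx":-0.02,"dy":-0.106,"dz":0.1,"rx":-0.033,"ry":0.056,"rz":0.087,"grip":-1},{"dx":0.02,"dy":-0.137,"dz":0.14,"rx":-0.044,"ry":0.067,"rz":0.11,"grip":-1}]' | head -3; python3 plan.py '[-0.1,0.55,0.4,2.04,2.4,0.68,2.1]' .18
```

```text
clock: 5.82
eef_pos: [376.7, -391.8, 263.4]
tool_rot: [-2.795, -0.655, -2.49]
q [-0.27  0.72  0.96  2.03  0.3   0.55  2.62]
[ 364. -402.  280.] [ 0.004 -0.029  0.025] [-0.005  0.015  0.016] J [-0.25  0.7   0.91  2.03  0.47  0.56  2.57]
[ 371. -414.  291.] [ 0.023 -0.06   0.053] [-0.01   0.028  0.033] J [-0.24  0.69  0.87  2.03  0.65  0.57  2.53]
[ 385. -426.  303.] [ 0.058 -0.089  0.084] [-0.017  0.04   0.051] J [-0.22  0.67  0.82  2.03  0.82  0.58  2.49]
[ 405. -437.  316.] [ 0.107 -0.115  0.116] [-0.024  0.051  0.07 ] J [-0.21  0.66  0.77  2.03  1.    0.6   2.45]
[ 430. -444.  329.] [ 0.17  -0.134  0.148] [-0.032  0.061  0.089] J [-0.2   0.65  0.73  2.03  1.17  0.61  2.4 ]
```

```bash
python3 -m creep '[{"dx":0.004,"dy":-0.029,"dz":0.025,"rx":-0.005,"ry":0.015,"rz":0.016,"grip":-1},{"dx":0.023,"dy":-0.06,"dz":0.053,"rx":-0.01,"ry":0.028,"rz":0.033,"grip":-1},{"dx":0.058,"dy":-0.09,"dz":0.084,"rx":-0.017,"ry":0.04,"rz":0.051,"grip":-1},{"dx":0.107,"dy":-0.115,"dz":0.116,"rx":-0.024,"ry":0.051,"rz":0.07,"grip":-1},{"dx":0.17,"dy":-0.134,"dz":0.148,"rx":-0.032,"ry":0.061,"rz":0.089,"grip":-1}]' | head -3; python3 plan.py '[0.1,0.55,0.2,2.04,3.2,0.68,2.0]' .18
```

```text
clock: 6.45
eef_pos: [444.9, -445.4, 322.5]
tool_rot: [3.139, -1.015, -1.659]
q [-0.38  0.84  1.12  2.04  0.72  0.32  2.81]
[ 430. -451.  327.] [ 0.008 -0.015 -0.012] [-0.     0.015  0.011] J [-0.34  0.82  1.06  2.04  0.89  0.34  2.75]
[ 438. -457.  324.] [ 0.028 -0.03  -0.018] [-0.002  0.029  0.023] J [-0.31  0.8   0.99  2.04  1.07  0.37  2.7 ]
[ 452. -462.  323.] [ 0.062 -0.043 -0.021] [-0.004  0.041  0.037] J [-0.27  0.78  0.93  2.04  1.25  0.4   2.64]
[ 470. -466.  323.] [ 0.109 -0.051 -0.021] [-0.008  0.052  0.052] J [-0.24  0.76  0.86  2.04  1.43  0.42  2.58]
[ 494. -467.  324.] [ 0.168 -0.053 -0.019] [-0.012  0.06   0.069] J [-0.21  0.73  0.79  2.04  1.6   0.45  2.52]
```

```bash
python3 -m creep '[{"dx":0.008,"dy":-0.015,"dz":-0.01,"rx":0,"ry":0.015,"rz":0.011,"grip":-1},{"dx":0.028,"dy":-0.03,"dz":-0.018,"rx":-0.002,"ry":0.029,"rz":0.023,"grip":-1},{"dx":0.06,"dy":-0.043,"dz":-0.02,"rx":-0.004,"ry":0.041,"rz":0.037,"grip":-1},{"dx":0.109,"dy":-0.05,"dz":-0.02,"rx":-0.008,"ry":0.052,"rz":0.052,"grip":-1},{"dx":0.168,"dy":-0.053,"dz":-0.019,"rx":-0.012,"ry":0.06,"rz":0.069,"grip":-1}]' | head -3; python3 plan.py '[0.1,0.55,0.2,2.04,3.2,0.68,2.0]' .18
```

```text
clock: 7.08
eef_pos: [508.4, -466.3, 314.3]
tool_rot: [2.48, -0.935, -0.686]
q [-0.31  0.86  1.04  2.04  1.57  0.24  2.48]
[ 504. -468.  316.] [ 0.037  0.001 -0.023] [-0.     0.011  0.013] J [-0.27  0.82  0.95  2.04  1.73  0.28  2.44]
[ 525. -465.  310.] [ 0.088  0.009 -0.039] [-0.001  0.019  0.029] J [-0.23  0.79  0.87  2.04  1.89  0.33  2.39]
[ 551. -458.  306.] [ 0.153  0.027 -0.049] [-0.003  0.025  0.046] J [-0.19  0.76  0.79  2.04  2.06  0.37  2.34]
[ 581. -445.  305.] [ 0.229  0.058 -0.05 ] [-0.005  0.028  0.064] J [-0.15  0.73  0.7   2.04  2.22  0.41  2.29]
[ 615. -427.  308.] [ 0.312  0.104 -0.043] [-0.009  0.028  0.084] J [-0.11  0.7   0.62  2.04  2.38  0.46  2.24]
```

```bash
python3 -m creep '[{"dx":0.037,"dy":0,"dz":-0.02,"rx":0,"ry":0.011,"rz":0.013,"grip":-1},{"dx":0.088,"dy":0.01,"dz":-0.03,"rx":-0.001,"ry":0.019,"rz":0.029,"grip":-1},{"dx":0.153,"dy":0.027,"dz":-0.03,"rx":-0.003,"ry":0.025,"rz":0.046,"grip":-1},{"dx":0.23,"dy":0.058,"dz":-0.03,"rx":-0.005,"ry":0.028,"rz":0.064,"grip":-1},{"dx":0.31,"dy":0.104,"dz":-0.02,"rx":-0.009,"ry":0.028,"rz":0.084,"grip":-1}]' | head -3; python3 plan.py '[0.75,0.45,-0.3,2.3,3.8,0.55,1.6]' .18;python3 plan.py '[0.75,0.45,-0.3,2.3,3.8,0.55,1.6]' .36 | tail -3
```

```text
clock: 7.7
eef_pos: [632.4, -424.3, 307.1]
tool_rot: [2.306, -0.793, -0.024]
q [-0.1   0.7   0.62  2.02  2.36  0.45  2.27]
[ 616. -423.  291.] [-0.006  0.018 -0.059] [0.009 0.003 0.012] J [0.   0.67 0.5  2.06 2.54 0.46 2.19]
[ 616. -409.  274.] [-0.007  0.054 -0.102] [0.019 0.004 0.026] J [0.11 0.63 0.39 2.09 2.72 0.47 2.1 ]
[ 616. -388.  263.] [-0.007  0.106 -0.127] [0.028 0.003 0.041] J [0.22 0.6  0.27 2.13 2.9  0.49 2.02]
[ 616. -362.  260.] [-0.007  0.172 -0.136] [0.036 0.    0.057] J [0.32 0.57 0.16 2.16 3.08 0.5  1.93]
[ 614. -331.  263.] [-0.011  0.249 -0.128] [ 0.044 -0.003  0.074] J [0.43 0.54 0.04 2.2  3.26 0.51 1.85]
[ 610. -296.  272.] [-0.022  0.337 -0.105] [ 0.051 -0.007  0.091] J [ 0.54  0.51 -0.07  2.23  3.44  0.52  1.77]
[ 589. -218.  301.] [-0.074  0.531 -0.034] [ 0.062 -0.012  0.129] J [ 0.75  0.45 -0.3   2.3   3.8   0.55  1.6 ]
[ 589. -218.  301.] [-0.074  0.531 -0.034] [ 0.062 -0.012  0.129] J [ 0.75  0.45 -0.3   2.3   3.8   0.55  1.6 ]
```

```bash
python3 -m creep '[{"dx":-0.02,"dy":0.018,"dz":-0.04,"rx":0.009,"ry":0.003,"rz":0.012,"grip":-1},{"dx":-0.04,"dy":0.054,"dz":-0.06,"rx":0.019,"ry":0.004,"rz":0.026,"grip":-1},{"dx":-0.06,"dy":0.106,"dz":-0.08,"rx":0.028,"ry":0.003,"rz":0.041,"grip":-1},{"dx":-0.08,"dy":0.172,"dz":-0.08,"rx":0.036,"ry":0,"rz":0.057,"grip":-1},{"dx":-0.1,"dy":0.25,"dz":-0.08,"rx":0.044,"ry":-0.003,"rz":0.074,"grip":-1}]' | head -3
cat > cart.py <<'E'
# cart.py x y z theta yaw flip : shift and turn from the present pose, in row units
from ik import *
from cell import ctrl
a=[float(v) for v in sys.argv[1:]];s=ctrl.read_state();X=np.array(a[:3]);T=target(*a[3:6])
A=R.from_euler('xyz',s["tool_rot"]);v=(T*A.inv()).as_rotvec();e=X-s["eef_pos"]
print("q",np.round(s["qpos"],2),"eef",np.round(s["eef_pos"],1),"shift mm",e.round(1),"deg",np.degrees(np.linalg.norm(v)).round(1))
print("ROW",(e/400).round(4),(v/2/np.pi).round(4))
r=least_squares(g,np.clip(s["qpos"],lo+.01,hi-.01),bounds=(lo,hi),args=(X,T),max_nfev=60);print("goal q",r.x.round(2),np.abs(r.fun[:6]).max().round(3))
E
python3 cart.py 510 -195 185 45 13 1
```

```text
clock: 8.32
eef_pos: [590.6, -324.4, 275.7]
tool_rot: [2.704, -0.83, 0.152]
q [ 0.55  0.49 -0.08  2.25  3.21  0.51  1.95] eef [ 590.6 -324.4  275.7] shift mm [-80.6 129.4 -90.7] deg 28.4
ROW [-0.2016  0.3236 -0.2266] [0.046  0.016  0.0621]
goal q [ 0.96  0.63 -0.47  2.39  3.86  0.47  1.7 ] 0.0
```

```bash
python3 -m creep '[{"dx":-0.08,"dy":0.08,"dz":-0.03,"rx":0.015,"ry":0.005,"rz":0.02,"grip":-1},{"dx":-0.2,"dy":0.2,"dz":-0.1,"rx":0.03,"ry":0.01,"rz":0.04,"grip":-1},{"dx":-0.2,"dy":0.324,"dz":-0.227,"rx":0.046,"ry":0.016,"rz":0.062,"grip":-1},{"dx":-0.2,"dy":0.324,"dz":-0.227,"rx":0.046,"ry":0.016,"rz":0.062,"grip":-1},{"dx":-0.2,"dy":0.324,"dz":-0.227,"rx":0.046,"ry":0.016,"rz":0.062,"grip":-1}]' | head -3
python3 - <<'E'
from cell import ctrl,get_image,get_calibration
import cv2,numpy as np,json
c=get_calibration("wrist");im=get_image("wrist");np.save('pics/w2.npy',im)
json.dump({k:np.array(v).tolist() for k,v in c.items()},open('pics/w2.json','w'))
cv2.imwrite('pics/w2.png',im[:,:,::-1]);print(np.round(c["world_from_camera"],2))
E
python3 cart.py 540 -187 143 45 13 1
```

```text
clock: 8.95
eef_pos: [510.4, -195.2, 183.0]
tool_rot: [-3.141, -0.782, 0.224]
[[ 2.2000e-01 -8.5000e-01  4.7000e-01  4.7462e+02]
 [-9.8000e-01 -1.9000e-01  1.1000e-01 -2.0372e+02]
 [-0.0000e+00 -4.8000e-01 -8.8000e-01  3.1947e+02]
 [ 0.0000e+00  0.0000e+00  0.0000e+00  1.0000e+00]]
q [ 0.99  0.65 -0.51  2.38  3.84  0.45  1.73] eef [ 511.2 -195.5  184. ] shift mm [ 28.8   8.5 -41. ] deg 0.2
ROW [ 0.072   0.0213 -0.1025] [ 0.0004 -0.0003  0.0004]
goal q [ 0.83  0.73 -0.38  2.35  3.75  0.55  1.79] 0.0
```

View pics/w2.png

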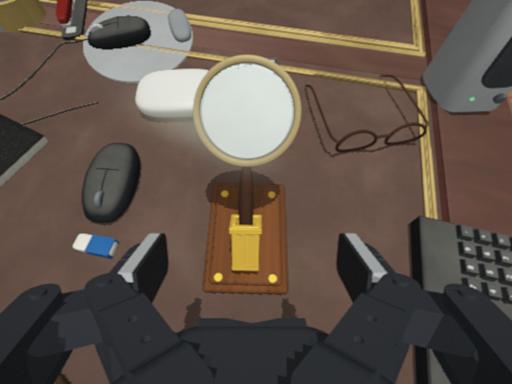

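The picture shows the big magnifier straight ahead: glass centre at (247,110), handle running down column 246 into the brass socket, whose mouth is at (246,222). The fingers straddle it symmetrically. I triangulate across the views.

```bash
python3 - <<'E'
from h import *;import json
T,S=get_calibration("top"),get_calibration("scene");W1,W2=[json.load(open(f'pics/w{i}.json')) for i in(1,2)]
im=np.load('pics/w2.npy').astype(int);b=(im[...,0]>130)&(im[...,0]-im[...,2]>40)
m=np.zeros(b.shape,bool);m[50:172,188:306]=1
k=blob((b|(im.min(2)>170))&m,(247,110));e2=cv2.fitEllipse(cv2.convexHull(k));print(e2)
i1=np.load('pics/w1.npy').astype(int);e1=cv2.fitEllipse(blob(i1.min(2)>190,(88,235)));print(e1)
et,es=(343.2,152.2),(274.23,154.0)
G,r=tri([(T,et),(W2,e2[0])]);print("top+w2",G,r)
G,r=tri([(T,et),(S,es),(W1,e1[0]),(W2,e2[0])]);print("all",G,r)
# socket mouth and handle columns in w2
for row in range(170,240,8):
    d=im[row,225:270];print(row,"handle cols",np.where(d.max(1)<95)[0][[0,-1]]+225 if (d.max(1)<95).any() else None,"brass",np.where((d[:,0]>150)&(d[:,0]-d[:,2]>90))[0][[0,-1]]+225 if ((d[:,0]>150)&(d[:,0]-d[:,2]>90)).any() else None)
E
```

```text
((243.45050048828125, 100.14553833007812), (122.81922149658203, 132.62335205078125), 131.92376708984375)
((89.3430404663086, 236.8549346923828), (71.22859954833984, 77.27392578125), 61.826019287109375)
top+w2 [ 638.90619046 -158.92242392  152.8811748 ] [0.3 0.3]
all [ 641.31899194 -160.05769612  141.6020615 ] [1.  3.5 3.3 6.9]
170 handle cols [234 251] brass None
178 handle cols [225 269] brass None
186 handle cols [225 269] brass None
194 handle cols [229 267] brass [225 269]
202 handle cols [225 269] brass None
210 handle cols [238 253] brass None
218 handle cols [239 251] brass [231 261]
226 handle cols None brass [229 261]
234 handle cols None brass [231 260]
```

```bash
python3 - <<'E'
from h import *;import json
T,S=get_calibration("top"),get_calibration("scene");W1,W2=[json.load(open(f'pics/w{i}.json')) for i in(1,2)]
et,es,e1,e2=(343.2,152.2),(274.23,154.0),(89.34,236.85),(247.3,110.5)
G,r=tri([(T,et),(W2,e2)]);print("top+w2",G,r)
G,r=tri([(T,et),(S,es),(W1,e1),(W2,e2)]);print("all",G,r)
for y in(12,13,14,15,16):
    a=np.array([np.cos(np.radians(50))*np.cos(np.radians(y)),np.cos(np.radians(50))*np.sin(np.radians(y)),np.sin(np.radians(50))])
    print(y,"grip",(G-72*a).round(1),"mouth",(G-100*a).round(1),"px w2 grip",proj(W2,G-72*a).round(1),"mouth",proj(W2,G-100*a).round(1),"top mouth",proj(T,G-100*a).round(1),"scene",proj(S,G-100*a).round(1))
E
```

```text
top+w2 [ 641.37495477 -161.4880543   139.51981079] [0.1 0.1]
all [ 641.543594   -161.89180734  138.1952324 ] [0.2 0.7 0.8 1. ]
12 grip [ 596.3 -171.5   83. ] mouth [ 578.7 -175.3   61.6] px w2 grip [247.5 190.5] mouth [247.5 217.1] top mouth [342.5 179.3] scene [288.5 175.8]
13 grip [ 596.4 -172.3   83. ] mouth [ 578.9 -176.4   61.6] px w2 grip [248.4 190.5] mouth [248.6 217.1] top mouth [342.9 179.3] scene [288.6 175.7]
14 grip [ 596.6 -173.1   83. ] mouth [ 579.2 -177.4   61.6] px w2 grip [249.3 190.5] mouth [249.8 217.1] top mouth [343.3 179.2] scene [288.7 175.6]
15 grip [ 596.8 -173.9   83. ] mouth [ 579.5 -178.5   61.6] px w2 grip [250.1 190.4] mouth [250.9 217.1] top mouth [343.7 179.1] scene [288.8 175.5]
16 grip [ 597.1 -174.6   83. ] mouth [ 579.8 -179.6   61.6] px w2 grip [251.  190.4] mouth [252.1 217. ] top mouth [344.1 179. ] scene [288.9 175.4]
```

```bash
python3 -m creep '[{"dx":0.07,"dy":0.021,"dz":-0.1,"rx":0,"ry":0,"rz":-0.003,"grip":-1},{"dx":0.127,"dy":0.0425,"dz":-0.16,"rx":0,"ry":0,"rz":-0.003,"grip":-1},{"dx":0.127,"dy":0.0425,"dz":-0.16,"rx":0,"ry":0,"rz":-0.003,"grip":-1},{"dx":0.127,"dy":0.0425,"dz":-0.16,"rx":0,"ry":0,"rz":-0.003,"grip":-1},{"dx":0.127,"dy":0.0425,"dz":-0.16,"rx":0,"ry":0,"rz":-0.003,"grip":-1}]'
python3 cart.py 596.5 -171 84.5 45 12 1
```

```text
clock: 9.62
eef_pos: [561.6, -179.5, 121.3]
tool_rot: [3.137, -0.784, 0.208]
force: [0.0, -0.0, -0.6]
width: 85.3
gripper_force: 0.0
q [ 0.78  0.79 -0.36  2.33  3.64  0.59  1.86] eef [ 561.6 -179.5  121.3] shift mm [ 34.9   8.5 -36.8] deg 0.4
ROW [ 0.0872  0.0211 -0.0921] [ 0.0006 -0.0001  0.0008]
goal q [ 0.62  0.87 -0.23  2.26  3.67  0.67  1.77] 0.0
```

```bash
python3 -m creep '[{"dx":0.03,"dy":0.007,"dz":-0.03,"rx":0,"ry":0,"rz":0,"grip":-1},{"dx":0.06,"dy":0.014,"dz":-0.06,"rx":0,"ry":0,"rz":0,"grip":-1},{"dx":0.087,"dy":0.021,"dz":-0.092,"rx":0,"ry":0,"rz":0,"grip":-1},{"dx":0.087,"dy":0.021,"dz":-0.092,"rx":0,"ry":0,"rz":0,"grip":-0.5},{"dx":0.087,"dy":0.021,"dz":-0.092,"rx":0,"ry":0,"rz":0,"grip":0}]'
python3 - <<'E'
from cell import ctrl,get_image,get_calibration
import cv2,numpy as np
im=get_image("wrist");cv2.imwrite('pics/w3.png',im[:,:,::-1])
E
```

```text
clock: 10.25
eef_pos: [596.4, -169.7, 82.8]
tool_rot: [3.14, -0.783, 0.207]
force: [-0.3, -0.3, -0.4]
width: 51.5
gripper_force: 0.0
```

View pics/w3.png

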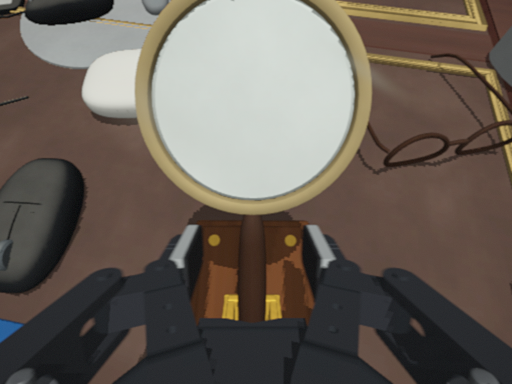

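The handle, at column 252, is centred between the pads (190 and 315), with the rim above and the socket mouth below. Closing now.

```bash
python3 -m creep '[{"dx":0,"dy":0,"dz":0,"rx":0,"ry":0,"rz":0,"grip":1},{"dx":0,"dy":0,"dz":0,"rx":0,"ry":0,"rz":0,"grip":1},{"dx":0,"dy":0,"dz":0,"rx":0,"ry":0,"rz":0,"grip":1},{"dx":0,"dy":0,"dz":0,"rx":0,"ry":0,"rz":0,"grip":1},{"dx":0,"dy":0,"dz":0,"rx":0,"ry":0,"rz":0,"grip":1}]'
python3 cart.py 624.7 -165 118 45 12 1;python3 cart.py 646 -161 145 45 12 1
```

```text
clock: 10.92
eef_pos: [596.7, -169.8, 83.4]
tool_rot: [3.139, -0.784, 0.207]
force: [-2.3, 0.9, 3.0]
width: 10.5
gripper_force: 58.5
q [ 0.7   0.88 -0.33  2.27  3.59  0.63  1.89] eef [ 596.7 -169.8   83.4] shift mm [28.   4.8 34.6] deg 0.3
ROW [0.0701 0.0121 0.0865] [ 0.0003 -0.0002  0.0006]
goal q [ 0.59  0.8  -0.25  2.21  3.7   0.56  1.67] 0.0
q [ 0.7   0.88 -0.33  2.27  3.59  0.63  1.89] eef [ 596.7 -169.8   83.4] shift mm [49.3  8.8 61.6] deg 0.3
ROW [0.1234 0.0221 0.154 ] [ 0.0003 -0.0002  0.0006]
goal q [ 0.57  0.74 -0.26  2.16  3.75  0.48  1.57] 0.0
```

```bash
python3 -m creep '[{"dx":0.025,"dy":0.005,"dz":0.031,"rx":0,"ry":0,"rz":0,"grip":1},{"dx":0.05,"dy":0.011,"dz":0.061,"rx":0,"ry":0,"rz":0,"grip":1},{"dx":0.075,"dy":0.016,"dz":0.092,"rx":0,"ry":0,"rz":0,"grip":1},{"dx":0.1,"dy":0.021,"dz":0.122,"rx":0,"ry":0,"rz":0,"grip":1},{"dx":0.126,"dy":0.027,"dz":0.153,"rx":0,"ry":0,"rz":0,"grip":1}]'
python3 cart.py 600 -150 240 10 12 1
```

```text
clock: 11.55
eef_pos: [647.1, -159.8, 144.3]
tool_rot: [3.139, -0.782, 0.206]
force: [0.5, -0.5, -0.7]
width: 10.6
gripper_force: 58.3
q [ 0.68  0.77 -0.41  2.16  3.58  0.42  1.79] eef [ 647.1 -159.8  144.3] shift mm [-47.1   9.8  95.7] deg 34.8
ROW [-0.1177  0.0244  0.2393] [-0.0196  0.0947  0.0007]
goal q [-0.03  0.48  0.34  2.18  4.24  0.23  0.84] 0.389
```

```bash
export OMP_NUM_THREADS=1 OPENBLAS_NUM_THREADS=1; timeout 200 python3 - <<'E'
from ik import *
from cell import ctrl
q0=np.array(ctrl.read_state()["qpos"]);best=[]
for psi in range(-180,180,20):
    u=np.array([np.cos(np.radians(psi)),np.sin(np.radians(psi)),0]);X=np.array([565,230,118.])-72*u;T=target(-5,psi,1)
    for j5 in(-.5,.5,1.5):
      for j7 in(-1.5,1.5):
        s=least_squares(g,[-.4,.6,0,1.8,j5,.7,j7],bounds=(lo,hi),args=(X,T),max_nfev=50)
        if np.abs(s.fun[:6]).max()<.01:
            m=np.minimum(s.x-lo,hi-s.x).min();best.append((round(np.abs((s.x-q0)).max(),2),round(m,2),psi,s.x.round(2).tolist()))
seen=set()
for b in sorted(best,key=lambda b:(b[2],-b[1])):
    k=(b[2],round(b[3][4]),round(b[3][6]))
    if b[1]>.15 and k not in seen:seen.add(k);print(b)
E
```

```text
(np.float64(3.0), np.float64(0.54), -180, [-0.12, 0.82, -0.49, 1.62, 0.58, 0.77, 0.7])
(np.float64(3.1), np.float64(0.51), -180, [-0.18, 0.8, -0.39, 1.62, 0.48, 0.74, 0.78])
(np.float64(3.03), np.float64(0.53), -160, [-0.14, 0.82, -0.5, 1.61, 0.55, 0.76, 1.04])
(np.float64(3.07), np.float64(0.51), -160, [-0.17, 0.82, -0.45, 1.61, 0.5, 0.74, 1.08])
(np.float64(2.94), np.float64(0.57), -140, [-0.09, 0.85, -0.62, 1.61, 0.63, 0.8, 1.3])
(np.float64(3.27), np.float64(0.46), -140, [-0.27, 0.8, -0.3, 1.61, 0.31, 0.69, 1.56])
(np.float64(3.05), np.float64(0.52), -120, [-0.15, 0.82, -0.55, 1.63, 0.52, 0.75, 1.71])
(np.float64(3.25), np.float64(0.47), -120, [-0.26, 0.79, -0.35, 1.63, 0.32, 0.7, 1.87])
(np.float64(3.12), np.float64(0.5), -100, [-0.18, 0.81, -0.52, 1.66, 0.46, 0.73, 2.08])
(np.float64(3.07), np.float64(0.52), -80, [-0.14, 0.81, -0.59, 1.7, 0.5, 0.75, 2.37])
(np.float64(3.3), np.float64(0.38), -80, [-0.27, 0.77, -0.38, 1.7, 0.28, 0.69, 2.56])
(np.float64(4.33), np.float64(0.39), -60, [-0.81, 0.81, 0.5, 1.76, -0.66, 0.77, -2.55])
(np.float64(2.98), np.float64(0.33), -60, [-0.07, 0
[... 1077 characters left out ...]
np.float64(3.66), np.float64(0.44), 80, [-0.49, 0.73, 0.19, 1.8, -0.08, 0.67, -0.46])
(np.float64(3.14), np.float64(0.51), 100, [-0.17, 0.74, -0.31, 1.76, 0.44, 0.74, -0.57])
(np.float64(3.24), np.float64(0.48), 100, [-0.24, 0.73, -0.2, 1.76, 0.34, 0.71, -0.48])
(np.float64(3.09), np.float64(0.52), 120, [-0.15, 0.76, -0.34, 1.71, 0.48, 0.75, -0.25])
(np.float64(3.15), np.float64(0.5), 140, [-0.2, 0.77, -0.29, 1.67, 0.43, 0.73, 0.15])
(np.float64(3.69), np.float64(0.43), 140, [-0.5, 0.78, 0.21, 1.68, -0.12, 0.66, 0.61])
(np.float64(3.09), np.float64(0.51), 160, [-0.17, 0.79, -0.37, 1.64, 0.49, 0.74, 0.43])
(np.float64(3.19), np.float64(0.48), 160, [-0.23, 0.78, -0.27, 1.64, 0.38, 0.71, 0.52])
```

```bash
cat > path.py <<'E'
from ik import *
from cell import ctrl
import json
q0=np.array(ctrl.read_state()["qpos"])
for w in json.loads(sys.argv[1]):
    w=np.array(w);n=int(np.ceil(np.abs(w-q0).max()/.35))
    for k in range(1,n+1):
        q=q0+(w-q0)*k/n;x,A=fk2(q,p);M=A.as_matrix()
        a=M[:,0]*.996-M[:,2]*.087;lowest=min((x+s*a)[2] for s in(118,-74))
        print(q.round(2),x.round(0),"glass",(x+72*a).round(0),"low",lowest.round(0),"th",np.degrees(np.arccos(-M[2,2])).round(0))
    q0=w
E
python3 path.py '[[0.4,0.5,0.0,2.1,3.1,0.6,1.85],[-0.1,0.4,0.0,2.0,0.5,0.75,1.75],[-0.15,0.82,-0.55,1.63,0.52,0.75,1.71]]'
```

```text
[ 0.54  0.63 -0.21  2.13  3.34  0.51  1.82] [ 679. -255.  231.] glass [ 719. -247.  291.] low 170.0 th 52.0
[0.4  0.5  0.   2.1  3.1  0.6  1.85] [ 686. -338.  362.] glass [ 715. -331.  428.] low 295.0 th 65.0
[0.34 0.49 0.   2.09 2.78 0.62 1.84] [ 682. -351.  377.] glass [ 703. -359.  445.] low 306.0 th 67.0
[0.28 0.48 0.   2.08 2.45 0.64 1.83] [ 667. -356.  379.] glass [ 678. -379.  447.] low 310.0 th 66.0
[0.21 0.46 0.   2.06 2.12 0.66 1.81] [ 644. -351.  371.] glass [ 643. -386.  434.] low 306.0 th 63.0
[0.15 0.45 0.   2.05 1.8  0.68 1.8 ] [ 616. -331.  352.] glass [ 602. -375.  408.] low 296.0 th 57.0
[0.09 0.44 0.   2.04 1.48 0.69 1.79] [ 585. -296.  327.] glass [ 559. -345.  373.] low 280.0 th 50.0
[0.03 0.43 0.   2.02 1.15 0.71 1.78] [ 554. -243.  299.] glass [ 516. -293.  334.] low 264.0 th 41.0
[-0.04  0.41  0.    2.01  0.83  0.73  1.76] [ 526. -173.  273.] glass [ 476. -220.  297.] low 249.0 th 31.0
[-0.1   0.4   0.    2.    0.5   0.75  1.75] [501. -88. 255.] glass [ 442. -128.  270.] low 240.0 th 19.0
[-0.12  0.61 -0.28  1.82  0.51  0.75  1.73] [585.  91. 183.] glass [539.  37. 192.] low 173.0 th 11.0
[-0.15  0.82 -0.55  1.63  0.52  0.75  1.71] [604. 294. 122.] glass [568. 232. 121.] low 121.0 th 6.0
```

```bash
python3 plan.py '[0.4,0.5,0.0,2.1,3.1,0.6,1.85]' .1
```

```text
q [ 0.68  0.77 -0.41  2.16  3.58  0.42  1.79]
[ 661. -202.  171.] [ 0.038 -0.089  0.075] [-0.009 -0.007 -0.015] J [ 0.62  0.71 -0.33  2.15  3.48  0.46  1.8 ]
[ 674. -237.  209.] [ 0.07  -0.178  0.17 ] [-0.018 -0.016 -0.03 ] J [ 0.57  0.66 -0.25  2.13  3.39  0.49  1.81]
[ 683. -272.  254.] [ 0.093 -0.265  0.283] [-0.026 -0.027 -0.045] J [ 0.51  0.61 -0.16  2.12  3.29  0.53  1.82]
[ 688. -306.  306.] [ 0.104 -0.349  0.411] [-0.033 -0.04  -0.06 ] J [ 0.46  0.55 -0.08  2.11  3.2   0.56  1.84]
[ 686. -338.  362.] [ 0.1   -0.429  0.553] [-0.04  -0.053 -0.075] J [0.4  0.5  0.   2.1  3.1  0.6  1.85]
```

```bash
python3 -m creep '[{"dx":0.038,"dy":-0.03,"dz":0.1,"rx":-0.006,"ry":-0.005,"rz":-0.01,"grip":1},{"dx":0.07,"dy":-0.15,"dz":0.19,"rx":-0.018,"ry":-0.016,"rz":-0.03,"grip":1},{"dx":0.09,"dy":-0.25,"dz":0.29,"rx":-0.026,"ry":-0.027,"rz":-0.045,"grip":1},{"dx":0.1,"dy":-0.34,"dz":0.41,"rx":-0.033,"ry":-0.04,"rz":-0.06,"grip":1},{"dx":0.1,"dy":-0.43,"dz":0.55,"rx":-0.04,"ry":-0.053,"rz":-0.075,"grip":1}]'; python3 plan.py '[-0.1,0.4,0.0,2.0,0.5,0.75,1.75]' .17
```

```text
clock: 12.18
eef_pos: [686.5, -330.3, 361.6]
tool_rot: [2.631, -1.074, 0.14]
force: [0.9, 0.1, -1.3]
width: 10.7
gripper_force: 58.5
q [ 0.42  0.49 -0.03  2.11  3.08  0.61  1.88]
[ 680. -345.  370.] [-0.002 -0.019  0.019] [ 0.012 -0.008 -0.018] J [ 0.39  0.49 -0.03  2.11  2.92  0.62  1.87]
[ 677. -351.  375.] [-0.011 -0.034  0.032] [ 0.024 -0.016 -0.035] J [ 0.36  0.48 -0.02  2.1   2.76  0.63  1.86]
[ 670. -355.  377.] [-0.027 -0.044  0.038] [ 0.036 -0.024 -0.053] J [ 0.32  0.48 -0.02  2.09  2.6   0.63  1.85]
[ 662. -356.  377.] [-0.048 -0.048  0.037] [ 0.049 -0.031 -0.071] J [ 0.29  0.47 -0.02  2.08  2.44  0.64  1.85]
[ 651. -355.  374.] [-0.074 -0.045  0.03 ] [ 0.062 -0.038 -0.088] J [ 0.26  0.47 -0.02  2.08  2.28  0.65  1.84]
```

```bash
python3 -m creep '[{"dx":-0.002,"dy":-0.019,"dz":0.019,"rx":0.012,"ry":-0.008,"rz":-0.018,"grip":1},{"dx":-0.011,"dy":-0.034,"dz":0.032,"rx":0.024,"ry":-0.016,"rz":-0.035,"grip":1},{"dx":-0.027,"dy":-0.044,"dz":0.038,"rx":0.036,"ry":-0.024,"rz":-0.053,"grip":1},{"dx":-0.048,"dy":-0.048,"dz":0.037,"rx":0.049,"ry":-0.031,"rz":-0.071,"grip":1},{"dx":-0.074,"dy":-0.045,"dz":0.03,"rx":0.062,"ry":-0.038,"rz":-0.088,"grip":1}]' | head -3; python3 plan.py '[-0.1,0.4,0.0,2.0,0.5,0.75,1.75]' .18
```

```text
clock: 12.8
eef_pos: [657.1, -346.8, 372.3]
tool_rot: [-2.682, -1.06, -1.288]
q [0.17 0.47 0.1  2.09 2.33 0.62 1.75]
[ 638. -350.  369.] [-0.027  0.008 -0.008] [ 0.013 -0.008 -0.017] J [0.15 0.46 0.09 2.08 2.17 0.63 1.75]
[ 626. -344.  363.] [-0.058  0.025 -0.024] [ 0.026 -0.015 -0.035] J [0.12 0.46 0.08 2.07 2.   0.64 1.75]
[ 613. -333.  354.] [-0.091  0.051 -0.046] [ 0.04  -0.021 -0.052] J [0.1  0.45 0.07 2.06 1.83 0.65 1.75]
[ 598. -318.  343.] [-0.127  0.088 -0.074] [ 0.054 -0.026 -0.07 ] J [0.07 0.44 0.06 2.06 1.67 0.67 1.75]
[ 583. -299.  330.] [-0.164  0.136 -0.106] [ 0.068 -0.03  -0.087] J [0.05 0.44 0.05 2.05 1.5  0.68 1.75]
```

Tracking well, so I continue around.

```bash
python3 -m creep '[{"dx":-0.027,"dy":0.008,"dz":-0.008,"rx":0.013,"ry":-0.008,"rz":-0.017,"grip":1},{"dx":-0.058,"dy":0.025,"dz":-0.024,"rx":0.026,"ry":-0.015,"rz":-0.035,"grip":1},{"dx":-0.091,"dy":0.051,"dz":-0.046,"rx":0.04,"ry":-0.021,"rz":-0.052,"grip":1},{"dx":-0.127,"dy":0.088,"dz":-0.074,"rx":0.054,"ry":-0.026,"rz":-0.07,"grip":1},{"dx":-0.164,"dy":0.136,"dz":-0.106,"rx":0.068,"ry":-0.03,"rz":-0.087,"grip":1}]' | head -3; python3 plan.py '[-0.1,0.4,0.0,2.0,0.5,0.75,1.75]' .18
```

```text
clock: 13.42
eef_pos: [591.3, -291.9, 329.8]
tool_rot: [-2.458, -0.623, -2.017]
q [-0.01  0.44  0.13  2.05  1.49  0.65  1.75]
[ 569. -274.  315.] [-0.035  0.058 -0.033] [ 0.015 -0.004 -0.017] J [-0.03  0.44  0.11  2.04  1.33  0.66  1.75]
[ 555. -246.  301.] [-0.071  0.127 -0.068] [ 0.031 -0.008 -0.033] J [-0.04  0.43  0.09  2.03  1.16  0.68  1.75]
[ 541. -213.  287.] [-0.106  0.209 -0.103] [ 0.047 -0.009 -0.05 ] J [-0.06  0.42  0.07  2.03  1.    0.7   1.75]
[ 527. -176.  274.] [-0.141  0.302 -0.135] [ 0.063 -0.01  -0.066] J [-0.07  0.41  0.04  2.02  0.83  0.72  1.75]
[ 513. -134.  263.] [-0.174  0.407 -0.163] [ 0.08  -0.009 -0.082] J [-0.09  0.41  0.02  2.01  0.67  0.73  1.75]
```

```bash
python3 -m creep '[{"dx":-0.035,"dy":0.058,"dz":-0.033,"rx":0.015,"ry":-0.004,"rz":-0.017,"grip":1},{"dx":-0.071,"dy":0.127,"dz":-0.068,"rx":0.031,"ry":-0.008,"rz":-0.033,"grip":1},{"dx":-0.106,"dy":0.209,"dz":-0.103,"rx":0.047,"ry":-0.009,"rz":-0.05,"grip":1},{"dx":-0.141,"dy":0.302,"dz":-0.135,"rx":0.063,"ry":-0.01,"rz":-0.066,"grip":1},{"dx":-0.174,"dy":0.407,"dz":-0.163,"rx":0.08,"ry":-0.009,"rz":-0.082,"grip":1}]' | head -3; python3 plan.py '[-0.15,0.65,-0.45,1.65,0.52,0.75,1.75]' .11; python3 cart.py 600 290 230 -5 -120 1
```

```text
clock: 14.05
eef_pos: [521.5, -128.5, 264.8]
tool_rot: [-2.737, -0.192, -2.43]
q [-0.04  0.41 -0.05  2.    0.69  0.76  1.72]
[569. -49. 246.] [ 0.128  0.204 -0.039] [ 0.013 -0.003  0.014] J [-0.07  0.47 -0.15  1.91  0.65  0.76  1.73]
[607.  42. 232.] [ 0.224  0.43  -0.075] [ 0.028 -0.005  0.028] J [-0.09  0.53 -0.25  1.82  0.61  0.76  1.74]
[632. 138. 222.] [ 0.285  0.671 -0.101] [ 0.045 -0.005  0.04 ] J [-0.12  0.59 -0.35  1.74  0.56  0.75  1.74]
[643. 237. 216.] [ 0.315  0.918 -0.115] [ 0.063 -0.004  0.05 ] J [-0.15  0.65 -0.45  1.65  0.52  0.75  1.75]
[643. 237. 216.] [ 0.315  0.918 -0.115] [ 0.063 -0.004  0.05 ] J [-0.15  0.65 -0.45  1.65  0.52  0.75  1.75]
q [-0.04  0.41 -0.05  2.    0.69  0.76  1.72] eef [ 521.5 -128.5  264.8] shift mm [ 78.5 418.5 -34.8] deg 33.2
ROW [ 0.1964  1.0462 -0.0869] [0.0751 0.0218 0.0489]
goal q [-0.18  0.67 -0.5   1.56  0.33  0.92  1.86] 0.0
```

```bash
python3 -m creep '[{"dx":0.02,"dy":0.14,"dz":-0.01,"rx":0.01,"ry":0.003,"rz":0.006,"grip":1},{"dx":0.04,"dy":0.28,"dz":-0.02,"rx":0.02,"ry":0.006,"rz":0.013,"grip":1},{"dx":0.07,"dy":0.42,"dz":-0.03,"rx":0.03,"ry":0.009,"rz":0.02,"grip":1},{"dx":0.1,"dy":0.56,"dz":-0.04,"rx":0.04,"ry":0.012,"rz":0.026,"grip":1},{"dx":0.13,"dy":0.7,"dz":-0.05,"rx":0.05,"ry":0.0145,"rz":0.0325,"grip":1}]' | head -3; python3 cart.py 600 290 200 -5 -120 1
```

```text
clock: 14.68
eef_pos: [574.5, 151.7, 245.2]
tool_rot: [-3.015, -0.02, -2.19]
q [-0.16  0.54 -0.32  1.74  0.37  0.87  1.85] eef [574.5 151.7 245.2] shift mm [ 25.5 138.3 -45.2] deg 11.1
ROW [ 0.0638  0.3457 -0.113 ] [0.0253 0.0077 0.0158]
goal q [-0.22  0.69 -0.41  1.58  0.29  0.85  1.89] 0.0
```

```bash
python3 -m creep '[{"dx":0.02,"dy":0.12,"dz":-0.03,"rx":0.008,"ry":0.002,"rz":0.005,"grip":1},{"dx":0.04,"dy":0.24,"dz":-0.07,"rx":0.017,"ry":0.005,"rz":0.01,"grip":1},{"dx":0.064,"dy":0.346,"dz":-0.113,"rx":0.0253,"ry":0.0077,"rz":0.0158,"grip":1},{"dx":0.064,"dy":0.346,"dz":-0.113,"rx":0.0253,"ry":0.0077,"rz":0.0158,"grip":1},{"dx":0.064,"dy":0.346,"dz":-0.113,"rx":0.0253,"ry":0.0077,"rz":0.0158,"grip":1}]'
python3 - <<'E'
from cell import ctrl,get_image,get_calibration
import cv2,numpy as np,json
o=[]
for n in("wrist","top","scene"):
    c=get_calibration(n);im=get_image(n);np.save(f'pics/f_{n}.npy',im);o.append(im[:,:,::-1])
    json.dump({k:np.array(v).tolist() for k,v in c.items()},open(f'pics/f_{n}.json','w'))
a=cv2.resize(o[0],(400,300));b=cv2.resize(o[1][110:260,130:330],(400,300));c=cv2.resize(o[2][130:280,130:330],(400,300))
cv2.imwrite('pics/f.png',np.vstack([np.hstack([a,b]),np.hstack([c,c*0])]))
E
python3 cart.py 600 290 118 -5 -120 1
```

```text
clock: 15.3
eef_pos: [599.8, 287.3, 199.7]
tool_rot: [-3.14, 0.084, -2.096]
force: [0.2, 0.9, -1.6]
width: 10.9
gripper_force: 58.5
q [-0.22  0.7  -0.42  1.59  0.3   0.84  1.88] eef [600.2 287.3 200.8] shift mm [ -0.2   2.7 -82.8] deg 0.2
ROW [-0.0005  0.0068 -0.207 ] [0.0004 0.0003 0.0003]
goal q [-0.22  0.8  -0.42  1.64  0.39  0.71  1.81] 0.0
```

View pics/f.png

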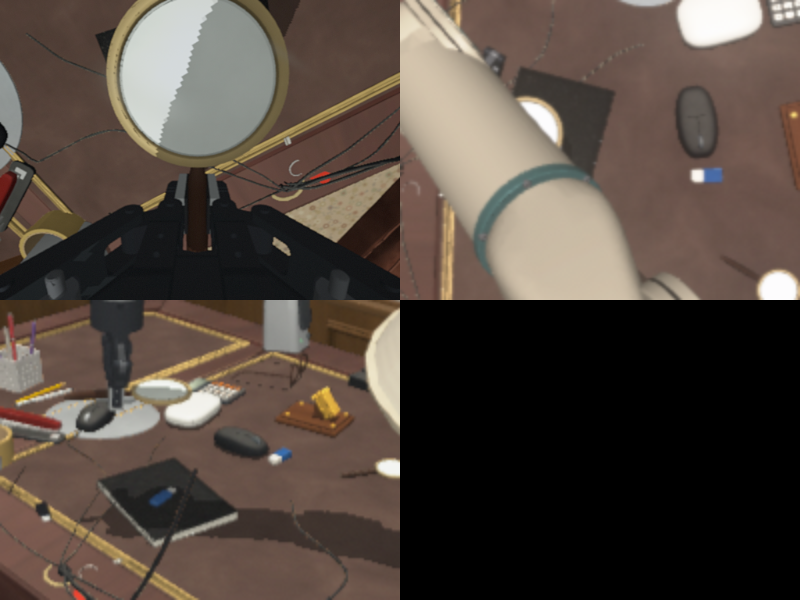

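The wrist view shows the glass at about (252,102), still centred on the handle. The scene view shows the stick untouched on the notebook and the holder empty. Now I measure the glass centre and its tilt from wrist and scene.

```bash
python3 - <<'E'
from h import *;import json
from cell import ctrl
from scipy.spatial.transform import Rotation as R
W,S,T=[json.load(open(f'pics/f_{n}.json')) for n in("wrist","scene","top")]
s=np.load('pics/f_scene.npy').astype(int);w=np.load('pics/f_wrist.npy').astype(int)
b=(w[...,0]>120)&(w[...,0]-w[...,2]>35)&(w[...,0]-w[...,2]<120)
m=np.zeros(b.shape,bool);m[0:214,130:375]=1
k=blob(cv2.morphologyEx((b&m).astype(np.uint8),cv2.MORPH_OPEN,np.ones((3,3))),(252,102));h=cv2.convexHull(k)[:,0];h=h[h[:,1]>4]
ew=cv2.fitEllipse(h);print("wrist rim",ew)
n=np.zeros(s.shape[:2],bool);n[165:185,194:232]=1
lum=s.min(2);mm=(s[...,0]>150)&n;k=blob(mm,(211,175));es=cv2.fitEllipse(cv2.convexHull(k));print("scene",es,cv2.boundingRect(k))
G,r=tri([(W,ew[0]),(S,es[0])]);st=ctrl.read_state();X=np.array(st["eef_pos"])
print("glass",G.round(1),r,"tcp",X.round(1),"d",(G-X).round(1))
u=np.array([np.cos(-2.094),np.sin(-2.094),0])
for t in(-10,-5,0,5,10):
    a=u*np.cos(np.radians(t))+np.array([0,0,np.sin(np.radians(t))]);C=X+72*a;q=np.cross([0,0,1.],u)
    pw=[proj(W,C+46*(a*np.cos(f)+q*np.sin(f))) for f in np.linspace(0,6.28,60)];e=cv2.fitEllipse(np.array(pw,np.float32))
    ps=[proj(S,C+46*(a*np.cos(f)+q*np.sin(f))) for f in np.linspace(0,6.28,60)];e2=cv2.fitEllipse(np.array(ps,np.float32))
    print(t,np.round(e[0],1),np.round(e[1],1),"scene",np.round(e2[0],1),np.round(e2[1],1),round(e2[2]))
k=blob((s[...,2]-s[...,0]>25),(212,227));rs=cv2.minAreaRect(k);print("stick scene",rs, "top+scene", tri([(T,(201.5,184.0)),(S,rs[0])]))
E
```

```text
Traceback (most recent call last):
  File "h.py", line 18, in blob
    return max((c for c in cs if cv2.pointPolygonTest(c,near,True)>-5),key=cv2.contourArea)
ValueError: max() iterable argument is empty
```

```bash
python3 - <<'E'
from h import *;import json
from cell import ctrl
W,S,T=[json.load(open(f'pics/f_{n}.json')) for n in("wrist","scene","top")]
s=np.load('pics/f_scene.npy').astype(int);w=np.load('pics/f_wrist.npy').astype(int)
b=(w[...,0]>110)&(w[...,0]-w[...,2]>30);ys,xs=np.where(b);r=np.hypot(xs-252,ys-102);f=np.degrees(np.arctan2(ys-102,xs-252)).astype(int)//6
pts=[]
for k in set(f):
    q=(f==k)&(r>95)&(r<122)
    if q.sum()>8:
        i=np.where(q)[0][np.argsort(r[q])[-2]]
        if 3<ys[i]<212:pts.append((xs[i],ys[i]))
ew=cv2.fitEllipseDirect(np.array(pts,np.float32));print("wrist rim",len(pts),ew)
n=np.zeros(s.shape[:2],bool);n[165:186,190:232]=1
mm=(s[...,0]>150)&n;cs,_=cv2.findContours(mm.astype(np.uint8),0,1);k=max(cs,key=cv2.contourArea);es=cv2.fitEllipse(cv2.convexHull(k));print("scene",es,cv2.boundingRect(k))
st=ctrl.read_state();X=np.array(st["eef_pos"]);G,r=tri([(W,ew[0]),(S,es[0])])
print("glass",G.round(1),r,"tcp",X.round(1),"d",(G-X).round(1))
u=np.array([np.cos(-2.094),np.sin(-2.094),0])
for t in(-10,-5,0,5,10):
    a=u*np.cos(np.radians(t))+np.array([0,0,np.sin(np.radians(t))]);C=X+72*a;q=np.cross([0,0,1.],u)
    e,e2=[cv2.fitEllipse(np.array([proj(c,C+46*(a*np.cos(f)+q*np.sin(f))) for f in np.linspace(0,6.28,60)],np.float32)) for c in(W,S)]
    print(t,np.round(e[0],1),np.round(e[1],1),"scene",np.round(e2[0],1),np.round(e2[1],1),round(e2[2]))
cs,_=cv2.findContours(((s[...,2]-s[...,0]>25)).astype(np.uint8)[215:240,195:230].copy(),0,1);rs=cv2.minAreaRect(max(cs,key=cv2.contourArea));c=np.array(rs[0])+[195,215]
print("stick blue scene",c,rs[1])
E
```

```text
wrist rim 29 ((265.52764892578125, 89.80130004882812), (242.12612915039062, 262.5578308105469), 74.0055160522461)
scene ((212.03262329101562, 171.71766662597656), (13.305611610412598, 35.703128814697266), 85.08293914794922) (193, 165, 38, 14)
glass [558.7 224.1 211.5] [0.8 0.8] tcp [600.2 287.3 200.8] d [-41.5 -63.2  10.7]
-10 [252.7  92.7] [214.2 223.2] scene [210.7 178.6] [11.5 30.5] 98
-5 [252.7  86.8] [226.2 237.8] scene [210.9 176.7] [12.  30.6] 93
0 [252.7  81.4] [239.6 252.5] scene [211.  174.8] [12.4 30.7] 88
5 [252.7  76.6] [254.7 266.8] scene [210.8 172.9] [12.7 30.7] 82
10 [252.7  72.8] [271.6 280.3] scene [210.5 171. ] [12.9 30.8] 77
stick blue scene [210.00000095 228.5       ] (5.366562843322754, 11.180339813232422)
```

Level to about 2°, with the glass at about (565,227). I lower it by 83 mm with a small y trim, then let it settle.

```bash
python3 -m creep '[{"dx":0,"dy":0.003,"dz":-0.06,"rx":0,"ry":0,"rz":0,"grip":1},{"dx":0,"dy":0.006,"dz":-0.12,"rx":0,"ry":0,"rz":0,"grip":1},{"dx":0,"dy":0.008,"dz":-0.17,"rx":0,"ry":0,"rz":0,"grip":1},{"dx":0,"dy":0.008,"dz":-0.207,"rx":0,"ry":0,"rz":0,"grip":1},{"dx":0,"dy":0.008,"dz":-0.207,"rx":0,"ry":0,"rz":0,"grip":1}]'
python3 -m creep '[{"dx":0,"dy":0,"dz":0,"rx":0,"ry":0,"rz":0,"grip":1},{"dx":0,"dy":0,"dz":0,"rx":0,"ry":0,"rz":0,"grip":1},{"dx":0,"dy":0,"dz":0,"rx":0,"ry":0,"rz":0,"grip":1},{"dx":0,"dy":0,"dz":0,"rx":0,"ry":0,"rz":0,"grip":1},{"dx":0,"dy":0,"dz":0,"rx":0,"ry":0,"rz":0,"grip":1}]'
python3 - <<'E'
from cell import ctrl,get_image
import cv2,numpy as np
w,s=get_image("wrist")[:,:,::-1],get_image("scene")[:,:,::-1]
cv2.imwrite('pics/g.png',np.hstack([cv2.resize(w,(400,300)),cv2.resize(s[150:258,150:294],(400,300),interpolation=cv2.INTER_CUBIC)]))
np.save('pics/g_s.npy',s)
from h import *
S=get_calibration("scene");X=np.array(ctrl.read_state()["eef_pos"]);u=np.array([np.cos(-2.094),np.sin(-2.094),0])
for t in(-8,0,8):
    a=u*np.cos(np.radians(t))+np.array([0,0,np.sin(np.radians(t))]);C=X+71*a;q=np.cross([0,0,1.],u)
    P=np.array([proj(S,C+46*(a*np.cos(f)+q*np.sin(f))) for f in np.linspace(0,6.28,60)],np.float32);P=(P-[150,150])*400/144
    print(t,C.round(1),"crop box",P.min(0).round()+[400,0],P.max(0).round()+[400,0])
E
```

```text
clock: 16.08
eef_pos: [599.4, 291.2, 116.3]
tool_rot: [-3.141, 0.084, -2.095]
force: [0.5, 0.4, -0.1]
width: 10.7
gripper_force: 58.5
clock: 16.7
eef_pos: [600.0, 291.7, 117.5]
tool_rot: [-3.14, 0.086, -2.095]
force: [-0.9, -0.1, -2.0]
width: 10.5
gripper_force: 58.5
-8 [564.8 230.8 107.6] crop box [527. 128.] [610. 165.]
0 [564.5 230.2 117.5] crop box [527. 119.] [610. 158.]
8 [564.8 230.8 127.3] crop box [527. 110.] [609. 152.]
```

View pics/g.png

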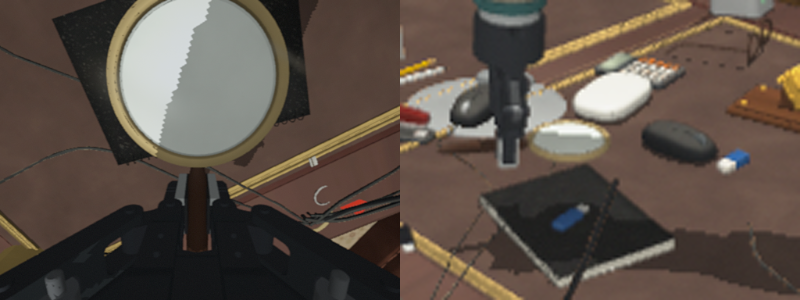

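```bash
python3 - <<'E'
from h import *
S,T=get_calibration("scene"),get_calibration("top")
s=np.load('pics/scene0.npy').astype(int)
for nm,im in(("start",s),("now",np.load('pics/g_s.npy')[:,:,::-1].astype(int))):
    c=im[212:242,190:235];m=(c[...,2]-c[...,0]>20)|((c.min(2)>110)&(c.max(2)-c.min(2)<40))
    cs,_=cv2.findContours(m.astype(np.uint8),0,1)
    for k in cs:
        if cv2.contourArea(k)>6:
            r=cv2.minAreaRect(k);p=np.array(r[0])+[190,212];print(nm,p.round(1),np.round(r[1],1),plane(S,p,22).round(1))
t=np.load('pics/top0.npy').astype(int)
ys,xs=np.where((t[...,2]-t[...,0]>50)|(t.min(2)>150));q=(xs>185)&(xs<218)&(ys>174)&(ys<195)
p=(xs[q].mean(),ys[q].mean());print(p,xs[q].min(),xs[q].max(),plane(T,p,24),proj(S,plane(T,p,22)))
E
```

```text
start [206. 230.] [4. 4.] [560.5 259.3  22. ]
now [210.5 228. ] [ 5.5 13.6] [559.2 241.5  22. ]
(np.float64(200.91752577319588), np.float64(183.7422680412371)) 193 210 [565.77752675 231.56913608  24.        ] [211.3481449  226.08846357]
```

The glass sits level at about (564,230,117), right over the stick at (566,231). Stick and notebook are unmoved, and the grip is steady at 58 N. Handing in.

```bash
python3 -c "
from cell import ctrl
print(ctrl.finish_job())"
```

```text
the job is handed in; nothing more can be done
None
```

The job is handed in: the large magnifier is out of its holder and held level in the gripper, its glass centred over the blue memory stick (within about 5 mm by the camera) and about 10 cm above the notebook. The stick, notebook and bystanders look undisturbed in the last pictures. The judge's result was not shown to me.

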